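# Tighten the lamp rings and test the lamp switch

### The arm

A 6-joint arm with a two-finger parallel gripper is mounted at the origin on the work surface. World frame = base frame: x ahead of the robot, y to its left, z up, the work surface at z = 0. Lengths are in m, angles in rad, forces in N, time in s.
With the tool pointing down it reaches from about 0.3 to 0.875 m from the base axis. Payload 6.4 kg.
Tool frame: the origin (TCP) lies midway between the tips of the shut fingers; the grasp point (between the pads) lies 19 mm behind it (grip_point_offset is the distance from the TCP to the grasp point, in m); z points along the fingers, y is the direction in which the jaws open and shut (so a half turn about z gives the same grasp; the last joint's range is limited). The gripper opens to 88 mm and grips with 3 to 60 N. Pads are 18 mm wide; open, the fingers measure 123 mm over their backs; the gripper's body (75 mm by 187 mm) begins 45 mm behind the grasp point.
Start: joints at [0.901, 0.181, 1.607, -0, 1.354, -0.206], TCP at [0.257, 0.514, 0.239] pointing down, gripper open.
Joint ranges: [-2.99, 2.99], [-0.89, 2.07], [0.3, 2.58], [-1.14, 4.28], [0, 2.63], [-3.12, 3.12]. Speed limits (rad/s): [2.57, 2.57, 3.01, 3.14, 3.14, 3.14].

### API

Orientations are given as a unit quaternion [x, y, z, w].
In Python, from rig import observe, grab_frame, close_job, look_for, pinpoint, grip_point_offset gives the robot as it stands.
- The arm moves only by the tool play_rows, never from a script. Its argument "targets" is one flat list of numbers, 6 for each row, row after row: the shift along the tool's x, y, z in mm, then the turn, a rotation vector about the tool's x, y, z in degrees. In form: [dx, dy, dz, rx, ry, rz, dx, dy, dz, rx, ry, rz, ...]. A call has 1 to 20 rows; each row shifts and turns the commanded pose from where the row before left it, along the tool's axes as they then stand; what a row does not reach is not made up. A row lasts 1/10 s, in which the tool goes at most 50 mm and 8.59 degrees, less where a joint would pass 70% of its speed; a pose out of reach is approached as far as the arm can. A call is refused whole if a number of a shift passes 50 or a number of a turn 8.59, either way. A call with a gripper value outside its range is refused whole. "grip" is the closure in counts, from 0 (fully open) to 255 (shut), set as the call begins (left out, the last holds). The fingers move at their own pace and stop on an object; the grip force is fixed at half the most. Time passes only in rows, so rows that do not move let the fingers close. It gives the time, the measured TCP pose, the force and the opening at its end, in the units of the state.
- observe(): the state, without advancing time (a new reading comes with each control period).
- grab_frame(name): name is "side" or "top" or "wrist"; returns a dict with "color" (400x640x3 uint8, red, green, blue), "K" (3x3 intrinsics, pixels), "rvec" (rotation vector, rad) and "tvec" (3), from world to camera coordinates, as OpenCV has them; the wrist camera has in their place "T_tool_cam" (4x4, takes a point from camera to tool coordinates, whose origin is the TCP and whose axes are the flange's). Camera axes: x right, y down, z forward; pixel columns grow to the right and rows downward; lengths in m; the calibration is good to about 2 mm. A picture is of the moment at which its call begins: read the wrist's pose just before it. There is no depth.
- close_job(): hands the job in, once; it reports no verdict.
Trained networks look in a picture, given as the dict that the camera call returned (one of the last four; its "shot" number tells which), for a name from the list of things; names that differ only in an ending like _2 or _b are one class to them, and where a whole thing is asked for, a point or a joint stands for the part that bears it (a point fixed in the world has none). Each returns a list of dicts, best first, with "confidence" (0 to 1); they miss things now and then, are a little off and sometimes report something else, mostly with a low value. They report only what shows in the picture. A call takes as long as a camera call. They do not tell look-alikes from the thing itself.
- look_for(picture, query): "at" ([column, row] in pixels, amid what is visible of it).
- pinpoint(picture, query): "at" ([column, row] in pixels: a listed point, or the origin of a listed thing).
The state is a dict: "clock": time; "joints": joint angles; "joint_vel": joint speeds; "effort": joint torques, N m; "eef_pos": TCP position; "ee_rot": TCP orientation; "wrist_force": force on the tool from outside, world axes, zero at the start; "moment": the same for the moment, N m; "width": opening from 0.0 (shut) to 1.0 (fully open).
Only numpy, scipy, OpenCV 4.12 (cv2) and the standard library are available. Lean on these libraries where they do the work, as an engineer would, in place of code of your own. Each camera call takes 0.05 s, during which the arm holds its last target. There are 200 camera calls.

### The job

Tighten the lens ring of every lamp on the bench with the two-pin spanner, never with the gripper itself: put both pins fully in the ring's holes first, then turn the ring clockwise, seen from above, to its stop, before you lift the pins out. When all are tight stand the spanner flat, pins down, in the blue tray and let go of it; only then pull the test box's red switch knob straight out all the way to on, and push it fully home again. Leave the lamps and everything else on the bench where they are.

Things in the scene. Friction and masses are not known exactly. Their poses are not given: they have to be found in the camera images.
- ring1_top (a point): aluminium lens ring of the black lamp (may be absent), outer diameter 120, bore 72, 12 mm thick. The point is on its axis at its upper face, 72 mm above the bench; z is up. Two square pin holes, 11.5 mm wide, 12 deep, lie on the ring's own x axis at +47 and -47 mm and turn with it. The glass is 12 mm below the upper face, so the bore is open that deep
- lamp1: black lamp (may be absent), 132 mm across, facing straight up, 3 kg with its cast base, standing loose on the bench (it stays put when its ring is turned); origin at the centre of its underside. A red mark on the ring meets the red mark on the housing rim when the ring is tight
- ring1 (a joint): turn of the black lamp's ring, rad: 0 loose, grows clockwise seen from above, 2.0 tight at its hard stop, so more than one bite of the spanner may be needed. It starts at 0 to 0.4. Stiff: 0.15 N m of friction plus drag, 0.3 N m per rad/s, so turn slowly (about 0.3 rad/s); it stays where it is left
- ring2_top (a point): aluminium lens ring of the grey lamp (may be absent), outer diameter 120, bore 72, 12 mm thick. The point is on its axis at its upper face, 72 mm above the bench; z is up. Two square pin holes, 11.5 mm wide, 12 deep, lie on the ring's own x axis at +47 and -47 mm and turn with it. The glass is 12 mm below the upper face, so the bore is open that deep
- lamp2: grey lamp (may be absent), 132 mm across, facing straight up, 3 kg with its cast base, standing loose on the bench (it stays put when its ring is turned); origin at the centre of its underside. A red mark on the ring meets the red mark on the housing rim when the ring is tight
- ring2 (a joint): turn of the grey lamp's ring, rad: 0 loose, grows clockwise seen from above, 2.0 tight at its hard stop, so more than one bite of the spanner may be needed. It starts at 0 to 0.4. Stiff: 0.15 N m of friction plus drag, 0.3 N m per rad/s, so turn slowly (about 0.3 rad/s); it stays where it is left
- ring3_top (a point): aluminium lens ring of the yellow lamp (may be absent), outer diameter 120, bore 72, 12 mm thick. The point is on its axis at its upper face, 72 mm above the bench; z is up. Two square pin holes, 11.5 mm wide, 12 deep, lie on the ring's own x axis at +47 and -47 mm and turn with it. The glass is 12 mm below the upper face, so the bore is open that deep
- lamp3: yellow lamp (may be absent), 132 mm across, facing straight up, 3 kg with its cast base, standing loose on the bench (it stays put when its ring is turned); origin at the centre of its underside. A red mark on the ring meets the red mark on the housing rim when the ring is tight
- ring3 (a joint): turn of the yellow lamp's ring, rad: 0 loose, grows clockwise seen from above, 2.0 tight at its hard stop, so more than one bite of the spanner may be needed. It starts at 0 to 0.4. Stiff: 0.15 N m of friction plus drag, 0.3 N m per rad/s, so turn slowly (about 0.3 rad/s); it stays where it is left
- ring4_top (a point): aluminium lens ring of the blue lamp (may be absent), outer diameter 120, bore 72, 12 mm thick. The point is on its axis at its upper face, 72 mm above the bench; z is up. Two square pin holes, 11.5 mm wide, 12 deep, lie on the ring's own x axis at +47 and -47 mm and turn with it. The glass is 12 mm below the upper face, so the bore is open that deep
- lamp4: blue lamp (may be absent), 132 mm across, facing straight up, 3 kg with its cast base, standing loose on the bench (it stays put when its ring is turned); origin at the centre of its underside. A red mark on the ring meets the red mark on the housing rim when the ring is tight
- ring4 (a joint): turn of the blue lamp's ring, rad: 0 loose, grows clockwise seen from above, 2.0 tight at its hard stop, so more than one bite of the spanner may be needed. It starts at 0 to 0.4. Stiff: 0.15 N m of friction plus drag, 0.3 N m per rad/s, so turn slowly (about 0.3 rad/s); it stays where it is left
- spanner_grip (a point): two-pin spanner, 350 g, loose, standing pins down, the same either way round. Orange grip block 50 (x) x 22 (y) x 40 mm (z), 20 to 60 mm above the foot: grip it across its 22 mm. The point is in the block, on the middle axis, 42 mm above the foot, and 32 mm above a ring's upper face when the pins are fully in its holes
- spanner_foot (a point): centre of the spanner's underside. Steel bar 116 x 22 x 10 mm along x, its underside 10 mm above the foot; below its middle a round boss 60 mm across, 10 deep, that goes loosely into a ring's bore; at x = +47 and -47 mm round pins 7 mm thick, 10 long, pointing down (-z), level with the boss's foot. The bar rests on the ring when the pins are in
- tray_in (a point): blue tray, fixed, outside 220 (x) x 130 (y) x 20 mm, walls 5 mm; the point is the centre of its inner floor, 5 mm above the bench. The spanner's point is 42 mm above it when it stands flat there
- switch_knob (a point): red round push-pull switch knob, 34 mm across and 22 mm long, on the front of the grey test box; the point is its centre, 75 mm above the bench and, when pushed in, 19 mm in front of the box's front face. The box is 105 mm high and fixed. The knob slides along its own x axis: -x is straight out, away from the box (roughly towards the robot), +x is in
- switch (a joint): how far the switch knob is pulled out, m: 0 in (off), 0.025 all the way out (on). Friction 4 N; it stays where it is left
- mirror: round black vehicle mirror with arm, 124 mm across, lying flat; bystander, origin at the centre of its underside
- handgrip: black rubber handlebar grip, 120 mm long; bystander, origin at the centre of its underside
- grease: small blue can, 44 mm across, 55 high; bystander, origin at the centre of its underside
- bulb_box: cardboard bulb box 80 x 120 x 60 mm; bystander, origin at the centre of its underside
- fuse_box: yellow fuse box 70 x 100 x 40 mm; bystander, origin at the centre of its underside
- driver: red-handled screwdriver, lying; bystander, origin at the centre of its underside
Not all that is in view belongs to the job. What is shaped like the part that bears spanner_grip but turquoise is not meant.

How it is judged:
By the outcome, as a careful person would: the job done as asked, in the order asked, and still so for the second after the job is handed in, with the robot touching nothing.
Of lamp1, lamp2, lamp3, lamp4 only 3 to 4 are there at a start; the rules pass over those that are not, and their reading is None.
At some moment in a run one of spanner may be knocked a few centimetres aside while the robot is not near it.
Once in a run the grip may slacken for a moment while it holds something.
It also fails if it takes over 210 s, if anything falls off the work surface, if the arm or the gripper's body presses on something with over 40 N, if the wrist force passes 120 N, or if a joint passes its speed limit or range.

## Working session

There is one attempt and no reset: what is moved stays moved. The work goes in short steps, Python scripts to look and compute and a tool call to move; the robot and the scene stay as the last step left them, time stands still between calls to the robot, and variables do not carry over. Pictures are saved under pics/ and viewed, about 12 in all and at most 16, crops included, and the job is handed in when it is done.

Besides the shell and the picture viewer there is one more tool, called after "Call:" as a command line: name --argument value ..., lists and objects as JSON in quotes. play_rows: Moves the arm, as the interface text tells. Its arguments: {"type":"object","properties":{"targets":{"type":"array"},"grip":{"type":"number"}},"required":["targets"]}

```bash
mkdir -p pics; cat > h.py <<'E'
import numpy as np, cv2
from scipy.spatial.transform import Rotation as R
from rig import *
def cam(name):
    s=observe(); f=grab_frame(name)
    if name=="wrist":
        T=np.eye(4); T[:3,:3]=R.from_quat(s["ee_rot"]).as_matrix(); T[:3,3]=s["eef_pos"]
        f["Twc"]=T@np.array(f["T_tool_cam"])
    else:
        M=np.eye(4); M[:3,:3]=cv2.Rodrigues(np.array(f["rvec"],float))[0]; M[:3,3]=np.ravel(f["tvec"]); f["Twc"]=np.linalg.inv(M)
    return f
def save(f,n): cv2.imwrite("pics/"+n,f["color"][:,:,::-1])
def ray(f,p):
    d=np.linalg.inv(f["K"])@np.array([p[0],p[1],1.]); return f["Twc"][:3,3], f["Twc"][:3,:3]@d
def atz(f,p,z):
    o,d=ray(f,p); return o+d*(z-o[2])/d[2]
def proj(f,P):
    c=np.linalg.inv(f["Twc"])@np.append(P,1); u=f["K"]@c[:3]; return u[:2]/u[2]
E
python3 - <<'E'
from h import *
s=observe(); print({k:np.round(v,3) for k,v in s.items()}, grip_point_offset if not callable(grip_point_offset) else grip_point_offset())
H={**{f"ring{i}_top":.072 for i in range(1,5)},"spanner_grip":.042,"spanner_foot":0,"tray_in":.005,"switch_knob":.075,"mirror":0,"handgrip":0,"grease":0,"bulb_box":0,"fuse_box":0,"driver":0}
for n in ("top","side"):
    f=cam(n); save(f,n+"0.png"); print(n,"cam",f["Twc"][:3,3].round(3))
    for q,z in H.items():
        for r in pinpoint(f,q)[:3]: print(q,np.round(r["at"]),round(r["confidence"],2),atz(f,r["at"],z).round(3)[:2])
E
```

```text
{'clock': np.float64(0.0), 'joints': array([ 0.901,  0.182,  1.608,  0.   ,  1.354, -0.206]), 'joint_vel': array([ 0.001, -0.   ,  0.001,  0.001, -0.001,  0.001]), 'effort': array([-1.0000e-03, -4.3385e+01, -3.4185e+01,  7.0000e-02,  3.9000e-02,
       -0.0000e+00]), 'eef_pos': array([0.257, 0.514, 0.238]), 'ee_rot': array([ 0.23 ,  0.973, -0.001, -0.   ]), 'wrist_force': array([ 0.179, -0.092,  0.347]), 'moment': array([ 0.015, -0.045, -0.023]), 'width': np.float64(1.001)} 0.0187
top cam [0.366 0.04  1.801]
ring3_top [372. 209.] 0.76 [ 0.458 -0.141]
ring3_top [214. 248.] 0.2 [0.319 0.389]
ring4_top [442. 167.] 0.96 [ 0.609 -0.379]
spanner_grip [242. 285.] 0.93 [0.192 0.295]
spanner_grip [287. 198.] 0.84 [0.494 0.15 ]
spanner_grip [317. 226.] 0.53 [0.399 0.044]
spanner_foot [240. 286.] 0.92 [0.186 0.308]
spanner_foot [286. 197.] 0.58 [0.499 0.157]
spanner_foot [318. 228.] 0.54 [0.392 0.043]
tray_in [245. 161.] 0.86 [0.623 0.302]
tray_in [432. 262.] 0.41 [ 0.281 -0.361]
switch_knob [319. 156.] 0.41 [0.636 0.042]
mirror [265. 236.] 0.49 [0.363 0.228]
handgrip [260. 239.] 0.86 [0.35  0.
[... 324 characters left out ...]
spanner_grip [245. 163.] 0.66 [0.423 0.389]
spanner_grip [303. 188.] 0.64 [0.495 0.144]
spanner_grip [290. 216.] 0.62 [0.382 0.046]
spanner_foot [292. 229.] 0.74 [0.385 0.039]
spanner_foot [197. 204.] 0.48 [0.211 0.315]
tray_in [307. 168.] 0.94 [0.611 0.289]
switch_knob [355. 182.] 0.4 [0.618 0.039]
switch_knob [247. 164.] 0.19 [0.398 0.323]
mirror [439. 215.] 0.85 [ 0.787 -0.161]
mirror [352. 250.] 0.65 [ 0.469 -0.132]
handgrip [248. 200.] 0.68 [0.349 0.24 ]
grease [337. 214.] 0.62 [0.538 0.022]
grease [450. 278.] 0.62 [ 0.604 -0.36 ]
bulb_box [248. 166.] 0.75 [0.452 0.432]
fuse_box [356. 340.] 0.81 [ 0.286 -0.37 ]
fuse_box [303. 187.] 0.7 [0.533 0.202]
driver [214. 182.] 0.59 [0.308 0.398]
```

```bash
python3 - <<'E'
import cv2
for n,b in (("top0",(130,400,170,490)),("side0",(110,400,150,530))):
    im=cv2.imread(f"pics/{n}.png"); print(im.shape)
    c=im[b[0]-10 if n=="top0" else b[0]:b[1],b[2]:b[3]]; c=cv2.resize(c,None,fx=2,fy=2,interpolation=cv2.INTER_CUBIC); print(c.shape); cv2.imwrite(f"pics/{n}c.png",c)
E
```

```text
(400, 640, 3)
(560, 640, 3)
(400, 640, 3)
(580, 760, 3)
```

View pics/top0c.png

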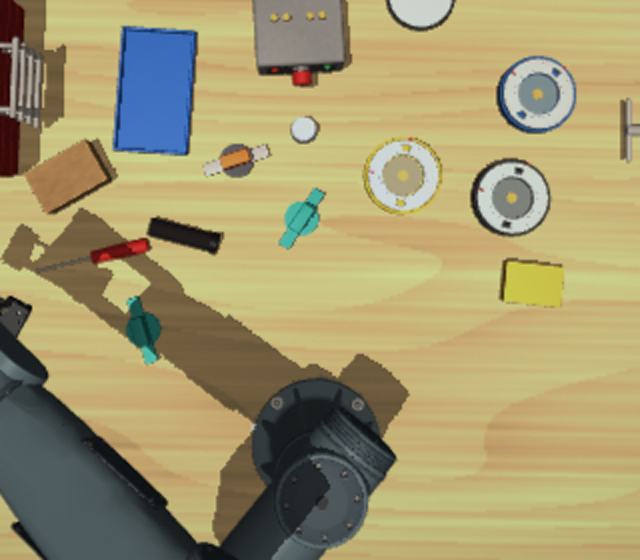

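View pics/side0c.png

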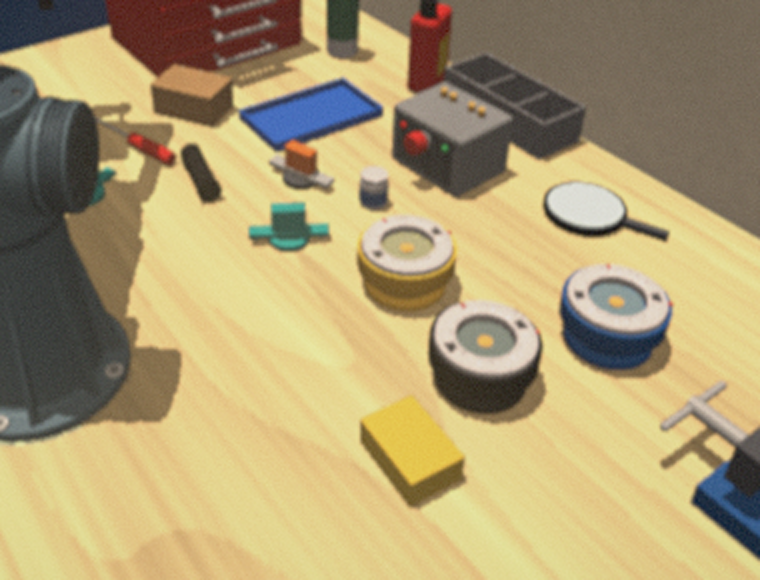

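Three lamps are there: black at crop (512,197), yellow (402,175) and blue (537,93). I see no grey one. Three parts are spanner-shaped: orange at crop (236,159), which is top-view pixel (287,198), and two turquoise ones at (303,218) and (143,328). The orange one fits the description. I'll go above it and confirm with a wrist crop.

```bash
cat >> h.py <<'E'
def yawx(s=None):
    s=s or observe(); m=R.from_quat(s["ee_rot"]).as_matrix(); return np.degrees(np.arctan2(m[1,0],m[0,0]))
def to(x,y,z,yaw=None):
    "print translation in current tool axes (mm), and rz (deg); if turning first, the shift in turned axes"
    s=observe(); m=R.from_quat(s["ee_rot"]).as_matrix(); d=(np.array([x,y,z])-s["eef_pos"])*1000
    y0=yawx(s); print("t",round(float(s["clock"]),1),"at",np.round(s["eef_pos"],4),"yaw",round(y0,2),"j1,j6",np.round([s["joints"][0],s["joints"][5]],2),"F",np.round(s["wrist_force"],1),"w",round(float(s["width"]),3),"tilt",np.round(m[:2,2],4))
    print("shift",np.round(m.T@d,1))
    if yaw is not None:
        r=(y0-yaw+180)%360-180; t=np.radians(r); c,q=np.cos(t),np.sin(t); v=m.T@d
        print("rz",round(r,2),"shift after turn",np.round([c*v[0]+q*v[1],-q*v[0]+c*v[1],v[2]],1))
E
python3 -c "
from h import *
to(.48,.15,.26,106)
f=cam('wrist');print(f['T_tool_cam'],f['K'])"
```

```text
t 1.5 at [0.2572 0.5143 0.2387] yaw 153.43 j1,j6 [ 0.9  -0.21] F [-0.4  0.1  0.5] w 0.996 tilt [-0.  0.]
shift [-362.2 -226.1  -21.3]
rz 47.43 shift after turn [-411.6  113.8  -21.3]
[[-4.74886661e-04 -9.56869211e-01 -2.90518653e-01  7.44941833e-02]
 [ 9.99999867e-01 -5.13553959e-04  5.68547798e-05  1.08064377e-03]
 [-2.03599593e-04 -2.90518587e-01  9.56869327e-01 -1.45784599e-01]
 [ 0.00000000e+00  0.00000000e+00  0.00000000e+00  1.00000000e+00]] [[280.00624235   0.         317.42875614]
 [  0.         280.00624235 201.62545348]
 [  0.           0.           1.        ]]
```

Call:
play_rows --targets '[-26, -16, -2, 0, 0, 0, -26, -16, -2, 0, 0, 0, -26, -16, -2, 0, 0, 0, -26, -16, -2, 0, 0, 0, -26, -16, -2, 0, 0, 0, -26, -16, -2, 0, 0, 0, -26, -16, -2, 0, 0, 0, -26, -16, -2, 0, 0, 0, -26, -16, -2, 0, 0, 0, -26, -16, -2, 0, 0, 0, -26, -16, -2, 0, 0, 0, -26, -16, -2, 0, 0, 0, -26, -16, -2, 0, 0, 0, -24, -18, 0, 0, 0, 0, 0, 0, 0, 0, 0, 7.9, 0, 0, 0, 0, 0, 7.9, 0, 0, 0, 0, 0, 7.9, 0, 0, 0, 0, 0, 7.9, 0, 0, 0, 0, 0, 7.9, 0, 0, 0, 0, 0, 7.9]' --grip 0

```text
clock: 3.55
eef_pos: [0.4799, 0.1502, 0.2648]
ee_rot: [0.604, 0.797, 0.0, 0.0]
wrist_force: [-0.4, 0.8, -0.2]
width: 1.0
```

```bash
python3 - <<'E'
from h import *
to(.49,.15,.2)
f=cam('wrist'); save(f,'w1.png')
for q,z in (("spanner_grip",.042),("spanner_foot",0.0),("grease",0)):
    for r in pinpoint(f,q)[:3]: print(q,np.round(r["at"]),round(r["confidence"],2),atz(f,r["at"],z).round(4)[:2])
hsv=cv2.cvtColor(f["color"],cv2.COLOR_RGB2HSV)
m=cv2.inRange(hsv,(8,150,120),(16,255,255)); n,l,st,c=cv2.connectedComponentsWithStats(m)
for i in range(1,n):
    if st[i,4]>150: print(st[i],c[i].round(1),cv2.minAreaRect(np.argwhere(l==i)[:,::-1].astype(np.float32)))
E
```

```text
t 3.5 at [0.4799 0.1502 0.2648] yaw 105.7 j1,j6 [ 0.07 -0.21] F [-0.4  0.8 -0.2] w 1.0 tilt [ 0.0001 -0.    ]
shift [-2.9  9.7 64.8]
spanner_grip [325. 176.] 0.61 [0.4903 0.153 ]
spanner_grip [229. 233.] 0.57 [0.3826 0.037 ]
spanner_foot [244. 224.] 0.89 [0.3931 0.0368]
spanner_foot [324. 174.] 0.64 [0.4917 0.1479]
grease [334. 251.] 0.87 [0.5433 0.031 ]
[314 159  19  39 180] [322.8 176.7] ((322.88482666015625, 178.00445556640625), (38.50999069213867, 16.98744010925293), 87.79740142822266)
```

View pics/w1.png

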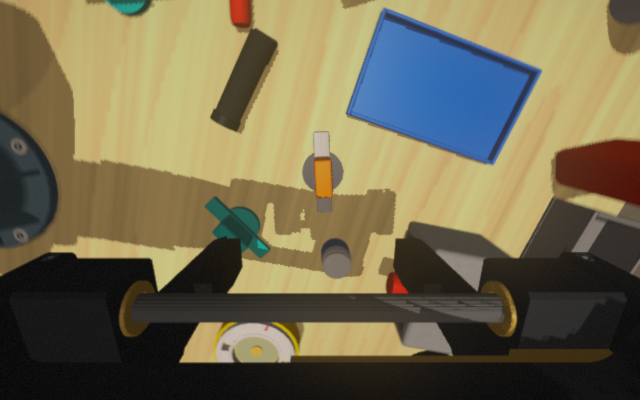

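The wrist picture shows the orange spanner alone at (323,178), bar ends at about (321,131) and (324,212). Turquoise decoy at (237,226), grease can at (335,255), yellow lamp at (257,345). Orange is the one meant.

```bash
python3 - <<'E'
from h import *
f=cam('wrist')
a,b=atz(f,(321,131.5),.02),atz(f,(324,212),.02); print(a,b,np.linalg.norm(a-b),(a+b)/2, np.degrees(np.arctan2(*(a-b)[1::-1])))
im=cv2.resize(f["color"][110:290,180:400],None,fx=3.4,fy=3.2,interpolation=cv2.INTER_CUBIC); cv2.imwrite("pics/w1c.png",im[:,:,::-1])
# block top corner estimate by reprojecting a model
import itertools
for c in [(.490,.152)]:
    for yw in (104,106): 
        t=np.radians(yw); u=np.array([np.cos(t),np.sin(t)]); v=np.array([-u[1],u[0]])
        print(yw,[proj(f,np.append(np.array(c)+sx*.025*u+sy*.011*v,.06)).round(0).tolist() for sx in (1,-1) for sy in (1,-1)])
to(.490,.152,.14)
E
```

```text
[0.46998649 0.20592461 0.02      ] [0.5068198  0.09661763 0.02      ] 0.11534604050088129 [0.48840314 0.15127112 0.02      ] 108.6223386677623
104 [[317.0, 159.0], [334.0, 160.0], [315.0, 198.0], [332.0, 198.0]]
106 [[316.0, 160.0], [333.0, 160.0], [316.0, 198.0], [333.0, 198.0]]
t 3.8 at [0.4799 0.1502 0.2648] yaw 106.22 j1,j6 [ 0.07 -0.22] F [0.3 0.4 0.4] w 0.999 tilt [0.0001 0.    ]
shift [ -1.1  10.2 124.8]
```

View pics/w1c.png

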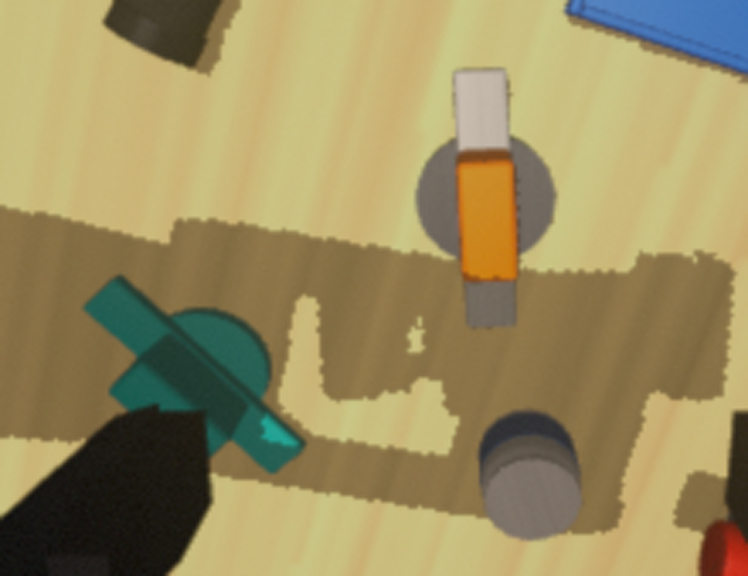

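Call:
play_rows --targets '[-1, 9, 24, 0, 0, -1.8, 0, 0, 24, 0, 0, 0, 0, 0, 24, 0, 0, 0, 0, 0, 24, 0, 0, 0, 0, 0, 24, 0, 0, 0, 0, 0, 24, 0, 0, 0, 0, 0, 24, 0, 0, 0, 0, 0, 24, 0, 0, 0, 0, 0, 24, 0, 0, 0, 0, 0, 12, 0, 0, 0, 0, 0, 12, 0, 0, 0, 0, 0, 0, 0, 0, 0]'

```text
clock: 5.0
eef_pos: [0.4881, 0.1516, 0.0237]
ee_rot: [0.589, 0.808, -0.001, -0.001]
wrist_force: [-0.7, -0.3, -0.0]
width: 1.001
```

```bash
python3 -c "
from h import *
to(.489,.1515,.025,108)"
```

```text
t 5.0 at [0.4881 0.1516 0.0237] yaw 107.87 j1,j6 [ 0.07 -0.24] F [-0.7 -0.3 -0. ] w 1.001 tilt [-0.002  -0.0002]
shift [-0.4  0.8 -1.3]
rz -0.13 shift after turn [-0.4  0.8 -1.3]
```

Call:
play_rows --targets '[0, 0.8, 0, 0, 0, 0, 0, 0, 0, 0, 0, 0, 0, 0, 0, 0, 0, 0, 0, 0, 0, 0, 0, 0, 0, 0, 0, 0, 0, 0, 0, 0, 0, 0, 0, 0, 0, 0, 0, 0, 0, 0, 0, 0, 0, 0, 0, 0, 0, 0, 0, 0, 0, 0, 0, 0, 0, 0, 0, 0]' --grip 255

```text
clock: 6.0
eef_pos: [0.489, 0.1519, 0.0246]
ee_rot: [0.589, 0.808, -0.0, -0.0]
wrist_force: [-3.7, -0.3, 3.0]
width: 0.245
```

Call:
play_rows --targets '[0, 0, -15, 0, 0, 0, 0, 0, -25, 0, 0, 0, 0, 0, -25, 0, 0, 0, 0, 0, -25, 0, 0, 0, 0, 0, -25, 0, 0, 0, 0, 0, -25, 0, 0, 0, 0, 0, -25, 0, 0, 0, 0, 0, -20, 0, 0, 0, 0, 0, 0, 0, 0, 0]'

```text
clock: 6.9
eef_pos: [0.4914, 0.1522, 0.2123]
ee_rot: [0.589, 0.808, 0.002, 0.002]
wrist_force: [0.8, 0.3, -2.5]
width: 0.243
```

```bash
python3 - <<'E'
from h import *
to(.45,-.14,.22)
f=cam('wrist'); save(f,'w2.png')
E
```

```text
t 6.9 at [0.4914 0.1522 0.2123] yaw 107.83 j1,j6 [ 0.07 -0.24] F [ 0.8  0.3 -2.5] w 0.243 tilt [0.0056 0.0005]
shift [-265.5 -128.8   -8.1]
```

View pics/w2.png

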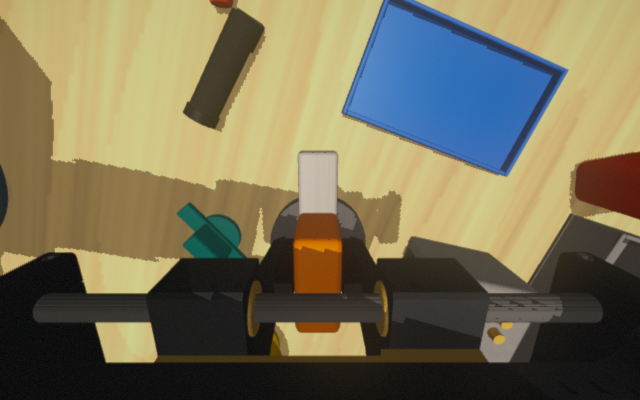

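Call:
play_rows --targets '[-16, -6.3, -4, 0, 0, 0, -16, -6.3, -4, 0, 0, 0, -16, -6.3, -4, 0, 0, 0, -16, -6.3, -4, 0, 0, 0, -16, -6.3, -4, 0, 0, 0, -16, -6.3, -4, 0, 0, 0, -16, -6.3, -4, 0, 0, 0, -16, -6.3, -4, 0, 0, 0, -16, -6.3, -4, 0, 0, 0, -16, -6.3, -2, 0, 0, 0, 0, 0, 0, 0, 0, 6, 0, 0, 0, 0, 0, 6, 0, 0, 0, 0, 0, 6, 0, 0, 0, 0, 0, 0, 0, 0, 0, 0, 0, 0]'

```text
clock: 8.45
eef_pos: [0.4779, -0.0194, 0.2462]
ee_rot: [0.707, 0.707, -0.001, -0.001]
wrist_force: [-0.6, -0.4, -2.9]
width: 0.242
```

```bash
python3 - <<'E'
from h import *
to(.45,-.14,.22)
f=cam('wrist'); save(f,'w3.png')
for q in (1,2,3,4):
    for r in pinpoint(f,f"ring{q}_top")[:3]: print(q,np.round(r["at"]),round(r["confidence"],2),atz(f,r["at"],.072).round(4)[:2])
# tool-frame lookup: what tool xy (at tool z) a pixel is
def tool(p,z):
    T=np.array(f["T_tool_cam"]); d=T[:3,:3]@np.linalg.inv(f["K"])@np.array([p[0],p[1],1.]); return (T[:3,3]+d*(z-T[2,3])/d[2])*1000
print(tool((318,151),.0046))
E
```

```text
t 8.4 at [ 0.4779 -0.0194  0.2462] yaw 89.98 j1,j6 [-0.29 -0.29] F [-0.6 -0.4 -2.9] w 0.242 tilt [-0.0022  0.0007]
shift [-120.6  -27.8   26.2]
3 [318. 269.] 0.4 [ 0.4789 -0.1309]
[58.27601348  1.27082973  4.6       ]
```

View pics/w3.png

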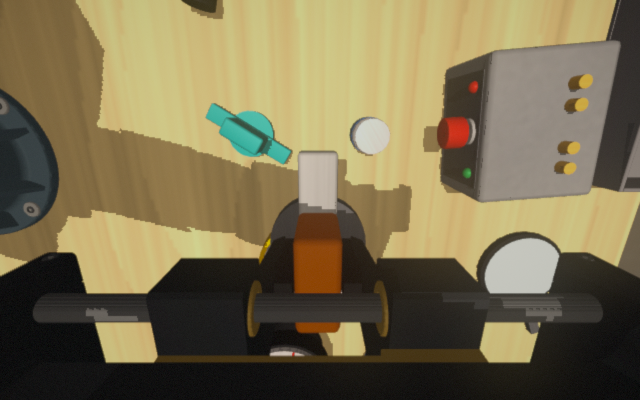

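Call:
play_rows --targets '[-24, -1, 0, 0, 0, 0, -24, -1, 0, 0, 0, 0, -24, -1, 0, 0, 0, 0, -24, -1, 0, 0, 0, 0, -24, -1, 5, 0, 0, 0, -24, -1, 5, 0, 0, 0, -24, -1, 5, 0, 0, 0, -24, -1, 5, 0, 0, 0, -24, -1, 10, 0, 0, 0, -24, -1, 10, 0, 0, 0, -24, -1, 10, 0, 0, 0, -24, -1, 10, 0, 0, 0, -24, -1, 10, 0, 0, 0, -24, -1, 6, 0, 0, 0, 0, 0, 0, 0, 0, 0, 0, 0, 0, 0, 0, 0, 0, 0, 0, 0, 0, 0]'

```text
clock: 10.4
eef_pos: [0.4637, -0.3549, 0.1718]
ee_rot: [0.708, 0.706, 0.0, -0.0]
wrist_force: [-0.6, 0.7, -2.8]
width: 0.248
```

```bash
cat >> h.py <<'E'
def ringfit(f,c0,z=.072,tag=None):
    "rectified top view of the ring plane about c0 (1px=0.25mm, x right, y up); find dark holes at r~47"
    S=4; N=160*S
    g=np.array([[c0[0]-.08,c0[1]+.08],[c0[0]+.08,c0[1]+.08],[c0[0]+.08,c0[1]-.08],[c0[0]-.08,c0[1]-.08]])
    src=np.float32([proj(f,np.append(p,z)) for p in g]); dst=np.float32([[0,0],[N,0],[N,N],[0,N]])
    im=cv2.warpPerspective(f["color"],cv2.getPerspectiveTransform(src,dst),(N,N),flags=cv2.INTER_CUBIC)
    if tag: cv2.imwrite("pics/"+tag,im[:,:,::-1])
    return im
E
python3 - <<'E'
from h import *
to(.46,-.146,.17)
f=cam('wrist'); c=(.46,-.146)
for r in pinpoint(f,"ring3_top")[:3]: print(np.round(r["at"]),round(r["confidence"],2),atz(f,r["at"],.072).round(4)[:2]); 
im=ringfit(f,c,tag=None); full=cv2.resize(f["color"],None,fx=.9,fy=.9)
o=np.zeros((600,800,3),np.uint8); o[:480,:480]=cv2.resize(im,(480,480)); o[:200,480:]=cv2.resize(f["color"],(320,200)); cv2.imwrite("pics/y1.png",o[:,:,::-1])
E
```

```text
t 10.4 at [ 0.4637 -0.3549  0.1718] yaw 89.86 j1,j6 [-0.86 -0.85] F [-0.6  0.7 -2.8] w 0.248 tilt [0.0001 0.0003]
shift [208.9  -4.2   1.9]
```

View pics/y1.png

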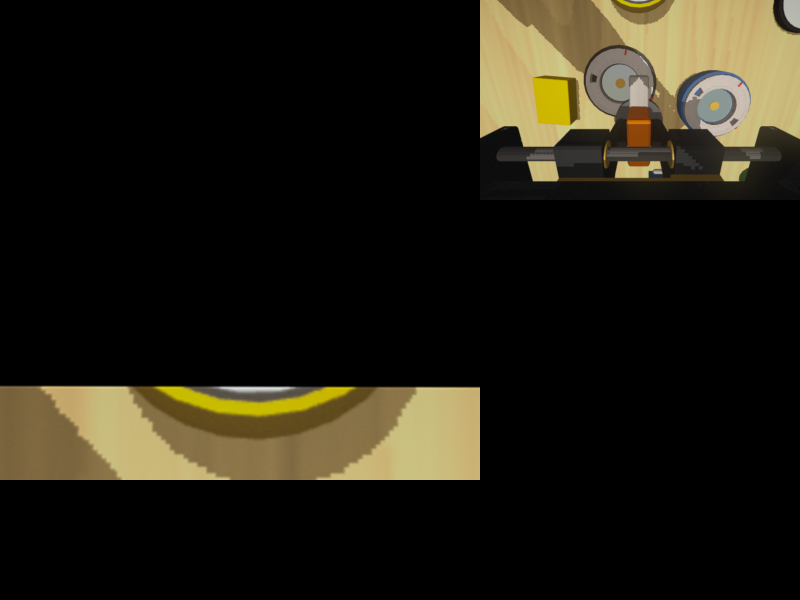

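Only the yellow lamp's near edge is in view. The small picture also shows black at (620,83) and blue at (713,103). The camera looks more nearly straight down than I assumed, so the ring should sit about 100 mm ahead of the tool. I'll move and measure both neighbours.

Call:
play_rows --targets '[20, 0, 0, 0, 0, 0, 20, 0, 0, 0, 0, 0, 20, 0, 0, 0, 0, 0, 20, 0, 0, 0, 0, 0, 20, 0, 0, 0, 0, 0, 5, 0, 0, 0, 0, 0, 0, 0, 0, 0, 0, 0, 0, 0, 0, 0, 0, 0]'

```text
clock: 11.3
eef_pos: [0.4641, -0.251, 0.172]
ee_rot: [0.708, 0.706, -0.0, 0.0]
wrist_force: [0.1, -0.9, -3.7]
width: 0.246
```

```bash
python3 - <<'E'
from h import *
to(.46,-.146,.17)
f=cam('wrist'); c=(.46,-.146)
for q in (1,2,3,4):
  for r in pinpoint(f,f"ring{q}_top")[:2]: print(q,np.round(r["at"]),round(r["confidence"],2),atz(f,r["at"],.072).round(4)[:2]); 
im=ringfit(f,c); np.save("y2.npy",im)
o=np.zeros((600,800,3),np.uint8); o[:480,:480]=cv2.resize(im,(480,480)); o[:200,480:]=cv2.resize(f["color"],(320,200)); cv2.imwrite("pics/y2.png",o[:,:,::-1])
E
```

```text
t 11.3 at [ 0.4641 -0.251   0.172 ] yaw 89.84 j1,j6 [-0.72 -0.72] F [ 0.1 -0.9 -3.7] w 0.246 tilt [ 0.0005 -0.0009]
shift [105.   -4.4   1.9]
```

View pics/y2.png

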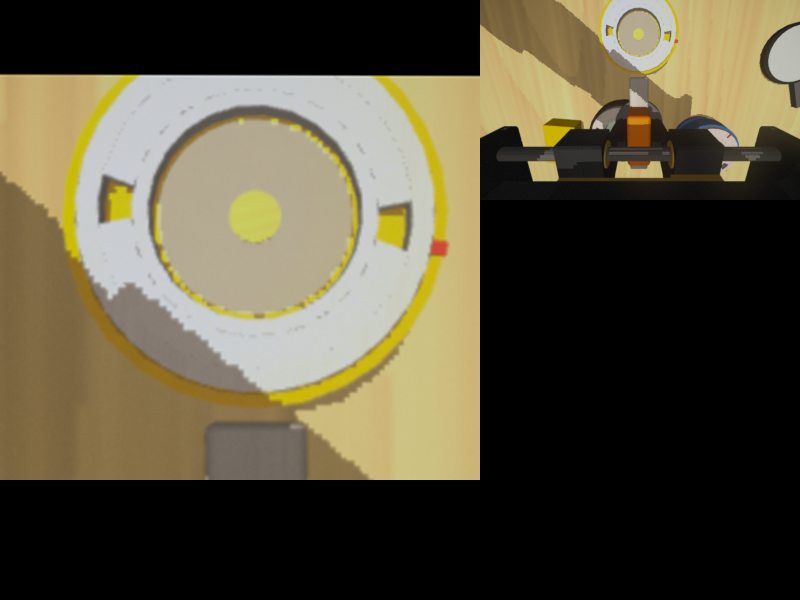

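The rectified view shows the yellow ring: bore centre (256,212), holes at about (116,199) and (395,226) at 3 px/mm, housing mark at (439,247). I'll refine that numerically.

```bash
cat >> h.py <<'E'
def holes(im,c0,ctr=None,lo=39,hi=55):
    "rectified image (4px/mm): refine centre from white annulus outer edge and holes as non-white blobs in the annulus"
    S=4; N=im.shape[0]; hsv=cv2.cvtColor(im,cv2.COLOR_RGB2HSV).astype(int)
    yy,xx=np.mgrid[:N,:N]; cx,cy=(N/2,N/2) if ctr is None else ctr
    white=(hsv[...,1]<40)&(hsv[...,2]>90)
    best=None
    for it in range(4):
        P=[]
        for a in np.radians(np.arange(0,360,3)):
            rr=np.arange(50,66,.25)*S; px=(cx+rr*np.cos(a)).astype(int); py=(cy+rr*np.sin(a)).astype(int)
            ok=(px>=0)&(px<N)&(py>=0)&(py<N)
            if not ok.all(): continue
            w=white[py,px]
            if w[:20].mean()>.8 and not w[-8:].any():
                r=rr[np.where(w)[0].max()]; P.append((cx+r*np.cos(a),cy+r*np.sin(a)))
        P=np.array(P)
        for k in range(3):
            A=np.c_[2*P,np.ones(len(P))]; s=np.linalg.lstsq(A,(P**2).sum(1),rcond=None)[0]; r=np.sqrt(s[2]+s[0]**2+s[1]**2)
            e=np.abs(np.hypot(P[:,0]-s[0],P[:,1]-s[1])-r); P=P[e<max(2*np.median(e),2)]
        cx,cy=s[:2]
    print("circle r mm",r/S,"n",len(P),"centre",[round(c0[0]+(cx-N/2)/S/1000,4),round(c0[1]-(cy-N/2)/S/1000,4)])
    rr=np.hypot(xx-cx,yy-cy)/S; m=((rr>lo)&(rr<hi)&~white).astype(np.uint8); m=cv2.morphologyEx(m,cv2.MORPH_OPEN,np.ones((7,7)))
    n,l,st,c=cv2.connectedComponentsWithStats(m)
    for i in range(1,n):
        if st[i,4]>800: d=c[i]-(cx,cy); print("hole",st[i,2:]/S,"r",round(np.hypot(*d)/S,1),"yaw",round(float(np.degrees(np.arctan2(-d[1],d[0]))),1), "xy",(c0[0]+(c[i][0]-N/2)/S/1000).round(4),(c0[1]-(c[i][1]-N/2)/S/1000).round(4))
E
python3 - <<'E'
from h import *
im=np.load("y2.npy"); holes(im,(.46,-.146),ctr=(342,283))
E
```

```text
circle r mm 59.231565346336005 n 62 centre [np.float64(0.4652), np.float64(-0.1368)]
hole [  55.25    9.   1467.25] r 49.6 yaw 90.0 xy 0.4652 -0.0872
hole [ 11.    14.25 535.5 ] r 46.7 yaw 175.4 xy 0.4187 -0.1331
hole [ 11.75  15.25 563.75] r 46.2 yaw -5.5 xy 0.5112 -0.1413
```

Call:
play_rows --targets '[19, 0, 0, 0, 0, -8.5, 0, 0, 0, 0, 0, -8.5, 0, 0, 0, 0, 0, -8.5, 0, 0, 0, 0, 0, -8.5, 0, 0, 0, 0, 0, -8.5, 0, 0, 0, 0, 0, -8.5, 0, 0, 0, 0, 0, -8.5, 0, 0, 0, 0, 0, -8.5, 0, 0, 0, 0, 0, -8.5, 0, 0, 0, 0, 0, -8.5, 0, 19, 0, 0, 0, 0, 0, 19, 0, 0, 0, 0, 0, 19, 0, 0, 0, 0, 0, 19, 0, 0, 0, 0, 0, 19, 15, 0, 0, 0, 0, 0, 15, 0, 0, 0, 0, 0, 17, 0, 0, 0, 0, 0, 0, 0, 0, 0]'

```text
clock: 13.35
eef_pos: [0.471, -0.1363, 0.1226]
ee_rot: [0.045, 0.999, 0.001, -0.002]
wrist_force: [-0.3, -0.1, -3.5]
width: 0.247
```

```bash
python3 - <<'E'
from h import *
to(.465,-.137,.105,174.9)
f=cam('wrist'); cv2.imwrite("pics/y3.png",cv2.resize(f["color"][40:340,120:520],None,fx=2,fy=2,interpolation=cv2.INTER_CUBIC)[:,:,::-1])
E
```

```text
t 13.3 at [ 0.471  -0.1363  0.1226] yaw 174.82 j1,j6 [-0.52 -2.  ] F [-0.3 -0.1 -3.5] w 0.247 tilt [-0.0039  0.0022]
shift [ 5.8 -1.3 17.7]
rz -0.08 shift after turn [ 5.8 -1.3 17.7]
```

View pics/y3.png

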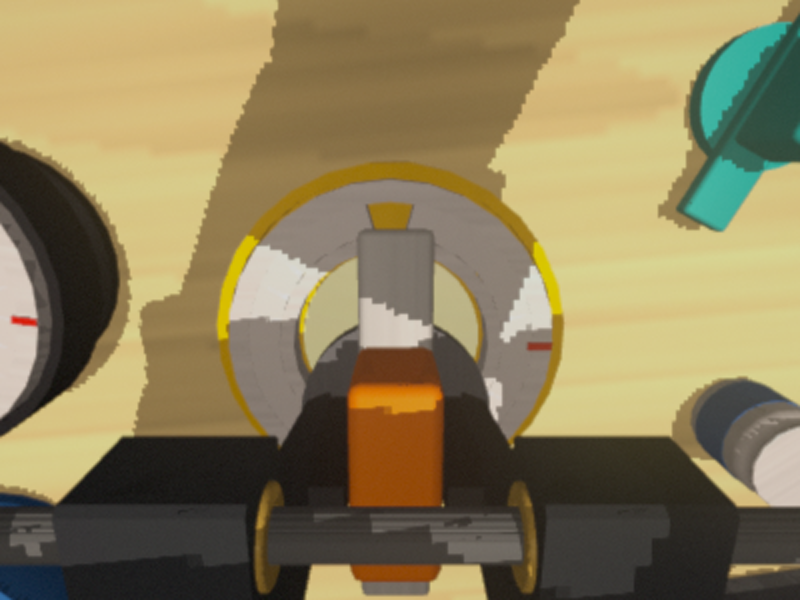

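Call:
play_rows --targets '[2, -0.5, 3, 0, 0, 0, 2, -0.5, 5, 0, 0, 0, 1.8, -0.6, 5, 0, 0, 0, 0, 0, 4, 0, 0, 0, 0, 0, 0, 0, 0, 0, 0, 0, 0, 0, 0, 0]'

```text
clock: 14.0
eef_pos: [0.4666, -0.1381, 0.1077]
ee_rot: [0.045, 0.999, 0.0, -0.0]
wrist_force: [0.8, -0.1, -3.8]
width: 0.248
```

```bash
cat >> h.py <<'E'
def toolrect(f,z,x0=-10,x1=90,yh=75,S=8):
    "image of the plane z (m) in tool frame: up = tool x, right = tool y; S px/mm"
    T=np.linalg.inv(np.array(f["T_tool_cam"])); 
    def pr(p): c=T@np.array([p[0]/1000,p[1]/1000,z,1]); u=f["K"]@c[:3]; return u[:2]/u[2]
    src=np.float32([pr(p) for p in ((x1,-yh),(x1,yh),(x0,yh),(x0,-yh))]); W,H=2*yh*S,(x1-x0)*S
    return cv2.warpPerspective(f["color"],cv2.getPerspectiveTransform(src,np.float32([[0,0],[W,0],[W,H],[0,H]])),(W,H),flags=cv2.INTER_CUBIC)
E
python3 - <<'E'
from h import *
to(.465,-.137,.105,174.9)
s=observe(); f=cam('wrist')
a=toolrect(f,s["eef_pos"][2]-.072,S=5); b=toolrect(f,.0046,x0=30,x1=90,yh=25,S=5)   # ring face; bar top
o=np.zeros((600,800,3),np.uint8); o[:500,:750]=a; o[:300,300:301]=0
cv2.imwrite("pics/y4.png",o[:,:,::-1]); np.save("b.npy",b); np.save("a.npy",a)
g=cv2.cvtColor(b,cv2.COLOR_RGB2GRAY); e=cv2.Sobel(cv2.GaussianBlur(g,(0,0),2),cv2.CV_32F,1,0)
for r in (190,210,230): # tool x = 90-r/5
    row=e[r]; print("x",90-r/5,"edges y",[(i/5-25,int(row[i])) for i in range(1,249) if abs(row[i])>40 and abs(row[i])>=abs(row[i-1]) and abs(row[i])>abs(row[i+1])])
ev=cv2.Sobel(cv2.GaussianBlur(g,(0,0),2),cv2.CV_32F,0,1)[:,125]; print([(90-i/5,int(ev[i])) for i in range(1,299) if abs(ev[i])>30 and abs(ev[i])>=abs(ev[i-1]) and abs(ev[i])>abs(ev[i+1])])
E
```

```text
t 14.0 at [ 0.4666 -0.1381  0.1077] yaw 174.82 j1,j6 [-0.53 -2.01] F [ 0.8 -0.1 -3.8] w 0.248 tilt [-0.0001  0.0001]
shift [1.7 0.9 2.7]
rz -0.08 shift after turn [1.7 0.9 2.7]
x 52.0 edges y []
x 48.0 edges y [(11.399999999999999, 41)]
x 44.0 edges y []
[(69.6, -45), (63.6, 40)]
```

View pics/y4.png

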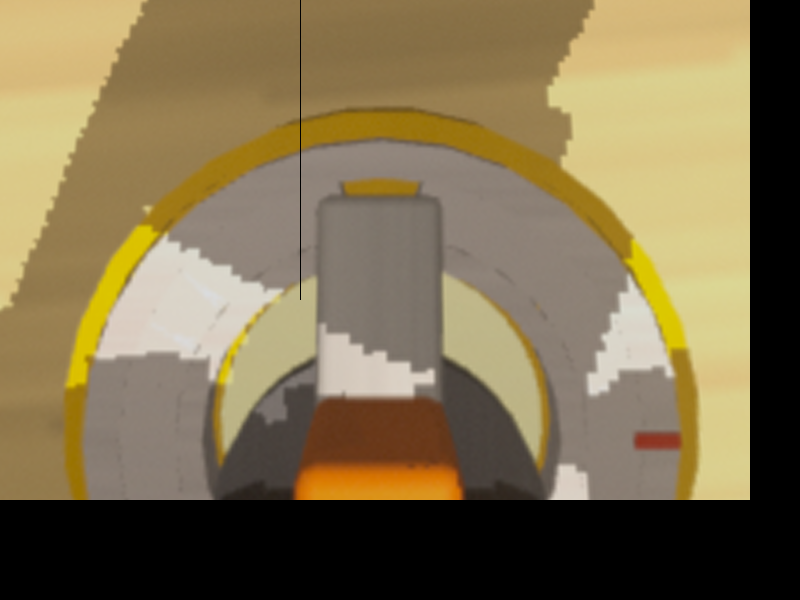

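```bash
python3 - <<'E'
from h import *
f=cam('wrist')
for nm,g in (("w2",cv2.imread("pics/w2.png",0)),("now",cv2.cvtColor(f["color"],cv2.COLOR_RGB2GRAY))):
    print(nm,"rows",[(r,int(v)) for r,v in zip(range(140,222),g[140:222,312:326].mean(1))][::1][:26])
    for r in (165,180,195): print(r,[int(v) for v in g[r,294:344]])
print(observe()["eef_pos"])
E
```

```text
w2 rows [(140, 195), (141, 195), (142, 196), (143, 196), (144, 195), (145, 196), (146, 196), (147, 196), (148, 196), (149, 193), (150, 158), (151, 115), (152, 122), (153, 156), (154, 171), (155, 181), (156, 186), (157, 187), (158, 187), (159, 187), (160, 187), (161, 187), (162, 187), (163, 187), (164, 187), (165, 187)]
165 [199, 198, 197, 191, 154, 165, 180, 188, 191, 192, 192, 192, 191, 190, 190, 190, 189, 189, 190, 189, 188, 187, 185, 185, 186, 187, 188, 188, 187, 187, 186, 187, 188, 186, 184, 184, 185, 185, 184, 183, 181, 171, 154, 149, 192, 194, 194, 195, 196, 198]
180 [195, 194, 194, 189, 151, 164, 175, 185, 188, 191, 191, 191, 189, 189, 189, 189, 189, 189, 189, 188, 187, 186, 185, 184, 184, 186, 187, 187, 187, 186, 185, 186, 186, 184, 182, 182, 184, 184, 182, 182, 180, 167, 154, 149, 193, 199, 199, 199, 199, 199]
195 [125, 125, 126, 124, 122, 157, 172, 184, 188, 190, 190, 190, 188, 188, 188, 188, 188, 188, 187, 187, 185, 184, 183, 183, 183, 185, 185, 186, 186, 185, 184, 185, 185, 183, 180, 182, 184, 183, 181, 180, 176, 161, 143, 114, 127, 129, 128, 128, 128, 128]
now rows [(140
[... 408 characters left out ...]
22, 120, 120, 119, 118, 119, 119, 120, 120, 119, 118, 119, 119, 120, 117, 117, 118, 117, 117, 116, 115, 110, 103, 99, 117, 131, 132, 132, 133, 132, 131]
180 [159, 172, 176, 175, 169, 117, 114, 118, 122, 122, 123, 123, 122, 123, 121, 121, 122, 122, 122, 121, 120, 119, 118, 117, 118, 119, 120, 119, 119, 119, 117, 118, 118, 117, 116, 116, 116, 117, 116, 115, 110, 102, 116, 175, 180, 179, 176, 169, 144, 132]
195 [177, 178, 179, 178, 173, 140, 167, 178, 142, 135, 137, 137, 150, 189, 185, 132, 122, 121, 120, 120, 120, 119, 118, 117, 118, 118, 119, 119, 118, 118, 118, 117, 118, 117, 114, 116, 116, 117, 116, 115, 108, 100, 115, 174, 178, 179, 178, 179, 179, 180]
[ 0.46677396 -0.13814454  0.10791947]
```

The bar end has moved from row 151 to row 155 and looks narrower. The spanner has therefore tilted about 5° in the jaws, front end down. I'll set it on free bench at about (0.62,-0.17) to level it, then grip it again.

Call:
play_rows --targets '[0, 0, -15, 0, 0, 0, 0, 0, -20, 0, 0, 0, -10, -1, -10, 0, 0, 0, -20, -3, 0, 0, 0, 0, -20, -3, 0, 0, 0, 0, -20, -2, 0, 0, 0, 0, -20, -3, 0, 0, 0, 0, -20, -2, 0, 0, 0, 0, -20, -3, 0, 0, 0, 0, -15, -2, 0, 0, 0, 0, -10, 0, 10, 0, 0, 0, 0, 0, 20, 0, 0, 0, 0, 0, 20, 0, 0, 0, 0, 0, 20, 0, 0, 0, 0, 0, 20, 0, 0, 0, 0, 0, 15, 0, 0, 0, 0, 0, 8, 0, 0, 0, 0, 0, 4, 0, 0, 0, 0, 0, 0, 0, 0, 0]'

```text
clock: 16.0
eef_pos: [0.6193, -0.1709, 0.0357]
ee_rot: [0.045, 0.999, 0.0, -0.0]
wrist_force: [-0.1, -0.2, -2.8]
width: 0.247
```

```bash
python3 - <<'E'
from h import *
to(.62,-.17,.03); f=cam("wrist"); print(np.array(f["T_tool_cam"])[:3,3]); save(f,"x1.png")
E
```

```text
t 16.0 at [ 0.6193 -0.1709  0.0357] yaw 174.83 j1,j6 [-0.45 -1.93] F [-0.1 -0.2 -2.8] w 0.247 tilt [-0.0001  0.0001]
shift [-0.6  1.   5.7]
[ 0.07413258  0.00083291 -0.14578464]
```

Call:
play_rows --targets '[0, 0, 3, 0, 0, 0, 0, 0, 3, 0, 0, 0, 0, 0, 2, 0, 0, 0, 0, 0, 1, 0, 0, 0, 0, 0, 1, 0, 0, 0, 0, 0, 0, 0, 0, 0]'

```text
clock: 16.65
eef_pos: [0.6211, -0.1715, 0.0276]
ee_rot: [0.045, 0.999, -0.001, 0.002]
wrist_force: [1.8, 1.1, 4.6]
width: 0.246
```

Call:
play_rows --targets '[0, 0, 0, 0, 0, 0, 0, 0, 0, 0, 0, 0, 0, 0, 0, 0, 0, 0, 0, 0, 0, 0, 0, 0, 0, 0, 0, 0, 0, 0, 0, 0, 0, 0, 0, 0]' --grip 150

```text
clock: 17.25
eef_pos: [0.6191, -0.1709, 0.0256]
ee_rot: [0.045, 0.999, 0.0, -0.0]
wrist_force: [0.9, 0.4, -0.3]
width: 0.412
```

```bash
python3 - <<'E'
from h import *
to(.62,-.17,.024)
f=cam('wrist'); g=cv2.cvtColor(f["color"],cv2.COLOR_RGB2GRAY); save(f,"x2.png")
print([(r,int(v)) for r,v in zip(range(140,222),g[140:222,312:326].mean(1))][:20])
for r in (165,180,195): print(r,[int(v) for v in g[r,290:348]])
E
```

```text
t 17.2 at [ 0.6191 -0.1709  0.0256] yaw 174.82 j1,j6 [-0.45 -1.93] F [ 0.9  0.4 -0.3] w 0.412 tilt [-0.0003  0.0001]
shift [-0.8  1.   1.6]
[(140, 114), (141, 114), (142, 114), (143, 114), (144, 115), (145, 114), (146, 115), (147, 115), (148, 116), (149, 116), (150, 117), (151, 118), (152, 118), (153, 119), (154, 119), (155, 119), (156, 118), (157, 115), (158, 91), (159, 77)]
165 [115, 114, 115, 114, 114, 113, 112, 101, 103, 106, 110, 112, 112, 114, 114, 113, 113, 112, 112, 111, 112, 113, 112, 111, 109, 109, 109, 109, 110, 110, 110, 110, 111, 109, 110, 110, 110, 108, 107, 107, 109, 107, 108, 106, 104, 98, 92, 97, 115, 116, 116, 117, 116, 117, 118, 117, 118, 116]
180 [122, 122, 123, 121, 122, 122, 121, 111, 101, 106, 109, 112, 113, 113, 113, 115, 113, 113, 111, 111, 111, 111, 111, 111, 109, 109, 109, 109, 109, 110, 110, 110, 110, 109, 109, 110, 109, 109, 108, 108, 109, 107, 107, 106, 100, 94, 94, 121, 122, 122, 123, 123, 124, 122, 122, 123, 122, 123]
195 [187, 185, 185, 185, 185, 185, 178, 128, 98, 104, 108, 111, 112, 112, 114, 113, 113, 112, 112, 112, 113, 112, 112, 111, 109, 109, 109, 109, 110, 110, 110, 110, 109, 109, 109, 110, 109, 108, 106, 108, 107, 108, 106, 105, 99, 96, 93, 116, 119, 120, 119, 120, 121, 120, 119, 120, 119, 118]
```

Call:
play_rows --targets '[-2.5, 0, 1, 0, 0, 0, -2.5, 0, 1, 0, 0, 0, 0, 0, 0, 0, 0, 0]'

```text
clock: 17.6
eef_pos: [0.6245, -0.1714, 0.0236]
ee_rot: [0.045, 0.999, -0.0, 0.0]
wrist_force: [1.0, -0.1, -0.5]
width: 0.412
```

```bash
python3 - <<'E'
from h import *
to(.62,-.17,.024)
for k in range(4):
    f=cam('wrist'); T=np.array(f["T_tool_cam"]); print(T[:3,3].round(4),R.from_matrix(T[:3,:3]).as_rotvec().round(4))
g=cv2.cvtColor(f["color"],cv2.COLOR_RGB2GRAY); save(f,"x3.png")
print([(r,int(v)) for r,v in zip(range(140,222),g[140:222,312:326].mean(1))][:24])
def tool(p,z):
    d=T[:3,:3]@np.linalg.inv(f["K"])@np.array([p[0],p[1],1.]); return (T[:3,3]+d*(z-T[2,3])/d[2])*1000
z=observe()["eef_pos"][2]-.02
for r in (151,152,153,154,155): print(r,tool((318,r),z))
E
```

```text
t 17.6 at [ 0.6245 -0.1714  0.0236] yaw 174.83 j1,j6 [-0.45 -1.93] F [ 1.  -0.1 -0.5] w 0.412 tilt [ 0.0001 -0.    ]
shift [ 4.6  1.  -0.4]
[ 0.0741  0.0008 -0.1458] [-0.2314 -0.2314  1.5589]
[ 0.0741  0.0008 -0.1458] [-0.2314 -0.2314  1.5589]
[ 0.0741  0.0008 -0.1458] [-0.2314 -0.2314  1.5589]
[ 0.0741  0.0008 -0.1458] [-0.2314 -0.2314  1.5589]
[(140, 116), (141, 116), (142, 117), (143, 117), (144, 118), (145, 119), (146, 119), (147, 118), (148, 116), (149, 102), (150, 82), (151, 85), (152, 97), (153, 104), (154, 107), (155, 109), (156, 110), (157, 110), (158, 109), (159, 110), (160, 109), (161, 110), (162, 109), (163, 109)]
151 [56.72900059  1.13336566  3.63988853]
152 [56.20469654  1.13342748  3.63988853]
153 [55.67931224  1.13348942  3.63988853]
154 [55.15284437  1.13355148  3.63988853]
155 [54.62528955  1.13361368  3.63988853]
```

Call:
play_rows --targets '[0, 0, 0, 0, 0, 0, 0, 0, 0, 0, 0, 0, 0, 0, 0, 0, 0, 0, 0, 0, 0, 0, 0, 0, 0, 0, 0, 0, 0, 0, 0, 0, 0, 0, 0, 0, 0, 0, 0, 0, 0, 0, 0, 0, 0, 0, 0, 0]' --grip 255

```text
clock: 18.6
eef_pos: [0.6242, -0.1715, 0.0238]
ee_rot: [0.045, 0.999, -0.0, -0.0]
wrist_force: [-0.3, -1.4, -0.0]
width: 0.249
```

Call:
play_rows --targets '[0, 0, -5, 0, 0, 0, 0, 0, -10, 0, 0, 0, 0, 0, -15, 0, 0, 0, 0, 0, -15, 0, 0, 0, 0, 0, -15, 0, 0, 0, 0, 0, -15, 0, 0, 0, 0, 0, -15, 0, 0, 0, 0, 0, -10, 0, 0, 0, 0, 0, -5, 0, 0, 0, 0, 0, 0, 0, 0, 0, 0, 0, 0, 0, 0, 0]'

```text
clock: 19.7
eef_pos: [0.6238, -0.1712, 0.1281]
ee_rot: [0.045, 0.999, 0.0, -0.001]
wrist_force: [0.1, 0.1, -3.3]
width: 0.245
```

```bash
cat >> h.py <<'E'
def barend(f):
    "raw row of the bar's front end, left/right cols at row 175"
    g=cv2.GaussianBlur(cv2.cvtColor(f["color"],cv2.COLOR_RGB2GRAY),(3,3),0).astype(float)
    p=g[138:172,312:326].mean(1); r=138+int(np.argmin(p[:30]))
    q=np.diff(g[168:178].mean(0)); L=290+int(np.argmax(abs(q[290:304]))); Rr=330+int(np.argmax(abs(q[330:346]))); print("bar end row",r,"cols",L,Rr,"profile",[int(v) for v in p[r-144:r-130]] if r>144 else "")
E
python3 - <<'E'
from h import *
to(.465,-.137,.115,174.9); f=cam("wrist"); save(f,"x4.png"); barend(f)
E
```

```text
t 19.7 at [ 0.6238 -0.1712  0.1281] yaw 174.82 j1,j6 [-0.45 -1.93] F [ 0.1  0.1 -3.3] w 0.245 tilt [-0.001   0.0005]
shift [161.2  19.7  13.3]
rz -0.08 shift after turn [161.2  20.   13.3]
bar end row 151 cols 298 345 profile [121, 122, 123, 119, 108, 94, 93, 102, 109, 112, 115, 115, 115, 115]
```

Call:
play_rows --targets '[5, 0.5, 0, 0, 0, 0, 10, 1.5, 0, 0, 0, 0, 15, 2, 0, 0, 0, 0, 20, 2.5, 0, 0, 0, 0, 20, 2.5, 0, 0, 0, 0, 20, 2.5, 0, 0, 0, 0, 20, 2.5, 0, 0, 0, 0, 20, 2, 0, 0, 0, 0, 15, 2, 3, 0, 0, 0, 10, 1, 5, 0, 0, 0, 5, 0.4, 5, 0, 0, 0, 1.7, 0, 5, 0, 0, 0, 0, 0, 0, 0, 0, 0, 0, 0, 0, 0, 0, 0]'

```text
clock: 21.15
eef_pos: [0.4653, -0.1377, 0.1106]
ee_rot: [0.045, 0.999, -0.0, 0.0]
wrist_force: [0.6, -0.0, -3.0]
width: 0.248
```

```bash
cat >> h.py <<'E'
def fit(f,S=5,show=None):
    "ring centre in tool mm from the near arc of its outer edge (plane z=72), hole yaw not done; bar centre y and end x"
    s=observe(); zr=s["eef_pos"][2]-.072; a=toolrect(f,zr,S=S)
    hsv=cv2.cvtColor(a,cv2.COLOR_RGB2HSV).astype(int)
    w=(hsv[...,1]<60)&(hsv[...,2]>80)
    c=np.array([1.,1.]); 
    for it in range(5):
        P=[]
        for t in np.radians(np.arange(-85,86,2.5)):
            if abs(np.degrees(t))<12: continue
            rr=np.arange(50,66,.1); X=c[0]+rr*np.cos(t); Y=c[1]+rr*np.sin(t)
            i=((90-X)*S).astype(int); j=((Y+75)*S).astype(int); ok=(i>=0)&(i<a.shape[0])&(j>=0)&(j<a.shape[1])
            if ok.mean()<.99: continue
            v=w[i[ok],j[ok]]
            if v[:50].mean()>.7: 
                out=np.where(~v & (rr[ok]>56))[0]
                if len(out): k=out[0]; P.append((X[k],Y[k]))
        P=np.array(P)
        if len(P)<8: print("few",len(P)); break
        q=P
        for k in range(3):
            A=2*(q-c); 
            # fixed-radius-free fit: solve centre with r=60
            from scipy.optimize import least_squares
            sol=least_squares(lambda p:np.hypot(q[:,0]-p[0],q[:,1]-p[1])-60,c,loss="soft_l1",f_scale=.3); c=sol.x
    e=np.hypot(P[:,0]-c[0],P[:,1]-c[1])-60
    print("ring centre tool",c.round(2),"n",len(P),"rms",round(float(np.sqrt(np.median(e**2))),2))
    if show is not None: 
        o=np.zeros((600,800,3),np.uint8); o[:500,:750]=a; cv2.imwrite("pics/"+show,o[:,:,::-1])
    return c
def barxy(f,row,L,Rr,zt=.0036):
    T=np.array(f["T_tool_cam"])
    def tool(p,z):
        d=T[:3,:3]@np.linalg.inv(f["K"])@np.array([p[0],p[1],1.]); return (T[:3,3]+d*(z-T[2,3])/d[2])*1000
    print("bar end-58:",round(tool((318,row),zt)[0]-58,2),"bar y:",round(tool(((L+Rr)/2,172),zt)[1],2))
E
python3 - <<'E'
from h import *
to(.4645,-.1375,.11,174.9); f=cam("wrist"); barend(f); fit(f,show="y5.png"); barxy(f,150.6,298.5,338)
E
```

```text
t 21.1 at [ 0.4653 -0.1377  0.1106] yaw 174.82 j1,j6 [-0.53 -2.01] F [ 0.6 -0.  -3. ] w 0.248 tilt [ 0.0001 -0.    ]
shift [0.8 0.1 0.6]
rz -0.08 shift after turn [0.8 0.1 0.6]
bar end row 151 cols 297 337 profile [135, 134, 133, 128, 114, 97, 93, 101, 107, 112, 114, 115, 115, 115]
ring centre tool [-0.02  1.01] n 60 rms 0.2
bar end-58: -1.06 bar y: 1.27
```

View pics/y5.png

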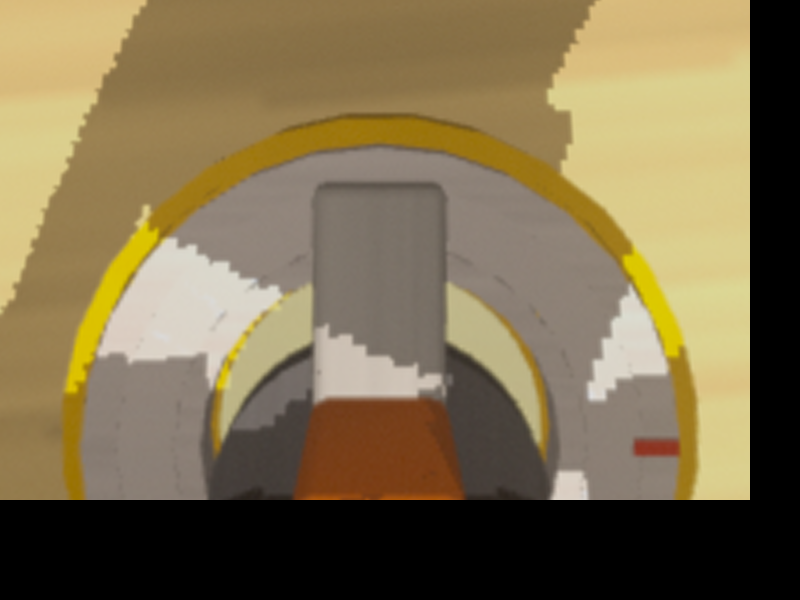

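Call:
play_rows --targets '[1, -0.2, 4, 0, 0, 0, 0, 0, 4, 0, 0, 0, 0, 0, 3, 0, 0, 0, 0, 0, 2, 0, 0, 0, 0, 0, 2, 0, 0, 0, 0, 0, 2, 0, 0, 0, 0, 0, 2, 0, 0, 0, 0, 0, 0, 0, 0, 0]'

```text
clock: 22.0
eef_pos: [0.4637, -0.1375, 0.0914]
ee_rot: [0.045, 0.999, 0.0, -0.0]
wrist_force: [0.2, 0.4, -3.4]
width: 0.243
```

Call:
play_rows --targets '[0, 0, 1, 0, 0, 0, 0, 0, 1, 0, 0, 0, 0, 0, 1, 0, 0, 0, 0, 0, 1, 0, 0, 0, 0, 0, 1, 0, 0, 0, 0, 0, 1, 0, 0, 0, 0, 0, 0, 0, 0, 0]'

```text
clock: 22.7
eef_pos: [0.4639, -0.1376, 0.0857]
ee_rot: [0.045, 0.999, -0.0, 0.0]
wrist_force: [0.3, 0.4, -2.5]
width: 0.246
```

```bash
python3 - <<'E'
from h import *
to(.4645,-.1375,.0856,174.9); f=cam("wrist"); barend(f); fit(f); save(f,"x5.png")
E
```

```text
t 22.7 at [ 0.4639 -0.1376  0.0857] yaw 174.82 j1,j6 [-0.53 -2.01] F [ 0.3  0.4 -2.5] w 0.246 tilt [ 0. -0.]
shift [-0.6  0.2  0.1]
rz -0.08 shift after turn [-0.6  0.2  0.1]
bar end row 151 cols 297 337 profile [118, 132, 137, 134, 119, 100, 95, 102, 110, 113, 116, 116, 117, 116]
ring centre tool [-1.33  1.04] n 60 rms 0.28
```

Call:
play_rows --targets '[0, 0, 1, 0, 0, 0, 0, 0, 0.7, 0, 0, 0, 0, 0, 0, 0, 0, 1.7, 0, 0, 0, 0, 0, 1.7, 0, 0, 0, 0, 0, 1.7, 0, 0, 0, 0, 0, 1.7, 0, 0, 0, 0, 0, 1.7, 0, 0, 0, 0, 0, 1.7, 0, 0, 0, 0, 0, 1.7, 0, 0, 0, 0, 0, 1.7, 0, 0, 0, 0, 0, 1.7, 0, 0, 0, 0, 0, 1.7, 0, 0, 0, 0, 0, 1.7, 0, 0, 0, 0, 0, 1.7, 0, 0, 0, 0, 0, 1.7, 0, 0, 0, 0, 0, 1.7, 0, 0, 0, 0, 0, 1.7, 0, 0, 0, 0, 0, 1.7, 0, 0, 0, 0, 0, 1.7, 0, 0, 0, 0, 0, 1.7]'

```text
clock: 24.75
eef_pos: [0.4639, -0.1377, 0.0856]
ee_rot: [0.307, 0.952, -0.0, -0.0]
wrist_force: [-6.9, 3.9, 13.6]
width: 0.252
```

```bash
python3 - <<'E'
from h import *
to(.4645,-.1375,.0846,174.9); print(observe()["moment"].round(2)); f=cam("wrist"); barend(f); fit(f); save(f,"x6.png")
E
```

```text
t 24.8 at [ 0.4639 -0.1377  0.0856] yaw 144.21 j1,j6 [-0.53 -1.48] F [-6.9  3.9 13.6] w 0.252 tilt [-0.0004 -0.0004]
shift [-0.4  0.5  1. ]
rz -30.69 shift after turn [-0.6  0.2  1. ]
[0.55 1.14 0.31]
bar end row 151 cols 296 337 profile [109, 122, 125, 119, 102, 85, 83, 91, 98, 103, 105, 106, 106, 106]
ring centre tool [-0.61  1.59] n 60 rms 0.29
```

Call:
play_rows --targets '[0, 0, -0.5, 0, 0, 1.7, 0, 0, 0, 0, 0, 1.7, 0, 0, 0, 0, 0, 1.7, 0, 0, 0, 0, 0, 1.7, 0, 0, 0, 0, 0, 1.7, 0, 0, 0, 0, 0, 1.7, 0, 0, 0, 0, 0, 1.7, 0, 0, 0, 0, 0, 1.7, 0, 0, 0, 0, 0, 1.7, 0, 0, 0, 0, 0, 1.7, 0, 0, 0, 0, 0, 1.7, 0, 0, 0, 0, 0, 1.7, 0, 0, 0, 0, 0, 1.7, 0, 0, 0, 0, 0, 1.7, 0, 0, 0, 0, 0, 1.7, 0, 0, 0, 0, 0, 1.7, 0, 0, 0, 0, 0, 1.7, 0, 0, 0, 0, 0, 1.7, 0, 0, 0, 0, 0, 1.7, 0, 0, 0, 0, 0, 1.7]'

```text
clock: 26.8
eef_pos: [0.4641, -0.138, 0.0856]
ee_rot: [0.572, 0.82, -0.0, 0.0]
wrist_force: [-4.6, 0.7, 9.3]
width: 0.244
```

Call:
play_rows --targets '[0, 0, 0, 0, 0, 1.7, 0, 0, 0, 0, 0, 1.7, 0, 0, 0, 0, 0, 1.7, 0, 0, 0, 0, 0, 1.7, 0, 0, 0, 0, 0, 1.7, 0, 0, 0, 0, 0, 1.7, 0, 0, 0, 0, 0, 1.7, 0, 0, 0, 0, 0, 1.7, 0, 0, 0, 0, 0, 1.7, 0, 0, 0, 0, 0, 1.7, 0, 0, 0, 0, 0, 1.7, 0, 0, 0, 0, 0, 1.7]'

```text
clock: 28.0
eef_pos: [0.4639, -0.138, 0.0856]
ee_rot: [0.708, 0.706, -0.0, 0.0]
wrist_force: [-6.6, 1.0, 10.3]
width: 0.238
```

```bash
python3 - <<'E'
from h import *
to(.4645,-.1375,.0846,174.9); print(observe()["moment"].round(2)); f=cam("wrist"); barend(f); fit(f,show="y6.png")
E
```

```text
t 28.0 at [ 0.4639 -0.138   0.0856] yaw 89.79 j1,j6 [-0.53 -0.53] F [-6.6  1.  10.3] w 0.238 tilt [-0.0004 -0.0009]
shift [0.5 0.6 1. ]
rz -85.11 shift after turn [-0.5  0.6  1. ]
[0.06 1.06 0.19]
bar end row 151 cols 300 338 profile [191, 201, 203, 196, 170, 135, 126, 143, 161, 172, 178, 180, 180, 180]
ring centre tool [0.93 1.18] n 60 rms 0.3
```

View pics/y6.png

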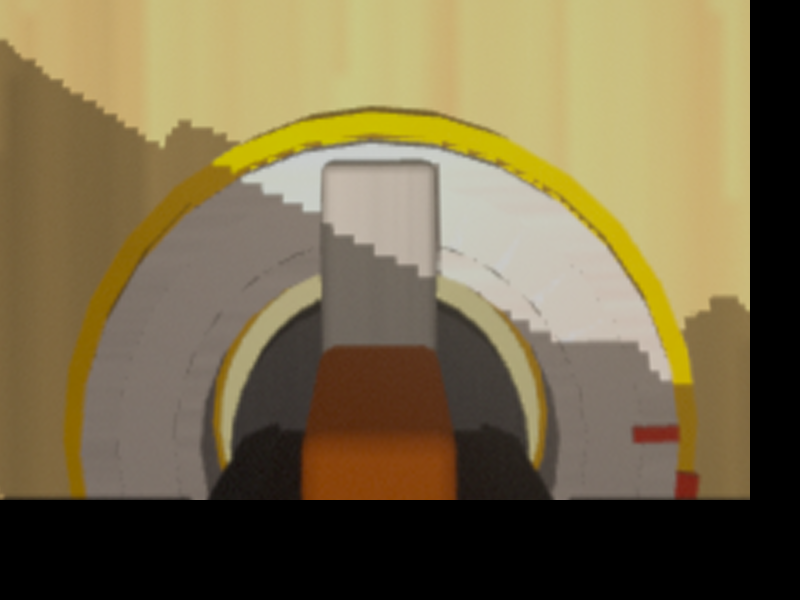

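Call:
play_rows --targets '[0, 0, 0, 0, 0, 1.7, 0, 0, 0, 0, 0, 1.7, 0, 0, 0, 0, 0, 1.7, 0, 0, 0, 0, 0, 1.7, 0, 0, 0, 0, 0, 1.7, 0, 0, 0, 0, 0, 1.7, 0, 0, 0, 0, 0, 1.5, 0, 0, 0, 0, 0, 1, 0, 0, 0, 0, 0, 0, 0, 0, 0, 0, 0, 0]'

```text
clock: 29.05
eef_pos: [0.4641, -0.1381, 0.0856]
ee_rot: [0.782, 0.623, -0.0, 0.0]
wrist_force: [-4.6, 1.5, 9.4]
width: 0.246
```

```bash
python3 - <<'E'
from h import *
to(.4645,-.1375,.0846,77); print(observe()["moment"].round(2)); f=cam("wrist"); barend(f); fit(f)
a=toolrect(f,.0136,x0=-40); hsv=cv2.cvtColor(a,cv2.COLOR_RGB2HSV); m=cv2.inRange(hsv,(0,140,60),(6,255,255))|cv2.inRange(hsv,(174,140,60),(180,255,255))
n,l,st,c=cv2.connectedComponentsWithStats(m)
for i in range(1,n):
    if st[i,4]>150: print(st[i]/8,"tool x,y",90-c[i][1]/8,c[i][0]/8-75)
E
```

```text
t 29.1 at [ 0.4641 -0.1381  0.0856] yaw 77.14 j1,j6 [-0.53 -0.31] F [-4.6  1.5  9.4] w 0.246 tilt [ 0.0002 -0.001 ]
shift [0.7 0.2 1. ]
rz 0.14 shift after turn [0.7 0.2 1. ]
[0.07 0.92 0.15]
bar end row 151 cols 296 337 profile [186, 200, 201, 195, 169, 131, 120, 139, 159, 171, 178, 180, 180, 180]
ring centre tool [1.18 0.57] n 59 rms 0.32
[126.25   81.125  13.25    6.5   342.375] tool x,y 5.196011317999265 58.421184738955816
```

Call:
play_rows --targets '[0, 0, 0, 0, 0, 1.5, 0, 0, 0, 0, 0, 1.5, 0, 0, 0, 0, 0, 1.5, 0, 0, 0, 0, 0, 1.5, 0, 0, 0, 0, 0, 0]'

```text
clock: 29.6
eef_pos: [0.4639, -0.1386, 0.0857]
ee_rot: [0.813, 0.582, -0.001, 0.001]
wrist_force: [-6.2, -2.4, 9.9]
width: 0.256
```

```bash
cat >> h.py <<'E'
def marks(f):
    s=observe(); a=toolrect(f,s["eef_pos"][2]-.072,x0=-40); hsv=cv2.cvtColor(a,cv2.COLOR_RGB2HSV); m=cv2.inRange(hsv,(0,140,60),(6,255,255))|cv2.inRange(hsv,(174,140,60),(180,255,255))
    n,l,st,c=cv2.connectedComponentsWithStats(m); ys,xs=np.nonzero(m); X=90-ys/8; Y=xs/8-75
    for lo,hi,k in ((52,58.5,"ring"),(62,66,"housing")):
        r=np.hypot(X-1,Y-1); q=(r>lo)&(r<hi)
        if q.sum()>30: print(k,"mark tool angle deg",np.degrees(np.arctan2(Y[q]-1,X[q]-1)).mean().round(2),q.sum())
E
python3 - <<'E'
from h import *
to(.4645,-.1375,.0846,77); print(observe()["moment"].round(2)); f=cam("wrist"); barend(f); marks(f);fit(f)
E
```

```text
t 29.6 at [ 0.4639 -0.1386  0.0857] yaw 71.23 j1,j6 [-0.53 -0.21] F [-6.2 -2.4  9.9] w 0.256 tilt [-0.0005 -0.0025]
shift [1.3 0.2 1.1]
rz -5.77 shift after turn [1.2 0.3 1.1]
[-0.28  1.12  1.04]
bar end row 149 cols 291 330 profile [157, 188, 200, 198, 176, 140, 122, 134, 153, 167, 175, 178, 179, 179]
ring mark tool angle deg 80.31 1185
housing mark tool angle deg 78.08 496
ring centre tool [1.86 0.4 ] n 58 rms 0.31
```

Call:
play_rows --targets '[0, 0, 0, 0, 0, -1.5, 0, 0, 0, 0, 0, -1.5, 0, 0, -0.5, 0, 0, -0.5, 0, 0, -1, 0, 0, 0, 0, 0, -2, 0, 0, 0, 0, 0, -3, 0, 0, 0, 0, 0, -4, 0, 0, 0, 0, 0, -5, 0, 0, 0, 0, 0, -8, 0, 0, 0, 0, 0, -10, 0, 0, 0, 0, 0, -12, 0, 0, 0, 0, 0, -10, 0, 0, 0, 0, 0, -5, 0, 0, 0, 0, 0, 0, 0, 0, 0]'

```text
clock: 31.05
eef_pos: [0.4645, -0.138, 0.1462]
ee_rot: [0.795, 0.606, 0.0, 0.001]
wrist_force: [0.4, 0.4, -3.5]
width: 0.249
```

```bash
python3 - <<'E'
from h import *
to(.47,-.44,.17,90); f=cam("wrist"); save(f,"x7.png"); barend(f); fit(f); marks(f)
g=cv2.cvtColor(f["color"],cv2.COLOR_RGB2GRAY)
for r in (155,165,175,185,195,205): 
    q=np.diff(cv2.GaussianBlur(g,(3,3),0).astype(float)[r-1:r+2].mean(0)); print(r,285+np.argmax(abs(q[285:305])),328+np.argmax(abs(q[328:350])),end="; ")
E
```

```text
t 31.1 at [ 0.4645 -0.138   0.1462] yaw 74.63 j1,j6 [-0.53 -0.27] F [ 0.4  0.4 -3.5] w 0.249 tilt [ 0.0018 -0.0011]
shift [-289.8   85.4  -23.4]
rz -15.37 shift after turn [-302.1    5.5  -23.4]
bar end row 149 cols 295 342 profile [202, 201, 201, 194, 172, 137, 115, 126, 148, 164, 174, 179, 180, 180]
ring centre tool [ 0.99 -0.01] n 58 rms 0.4
ring mark tool angle deg 84.08 1038
housing mark tool angle deg 82.5 275
155 292 342; 165 293 342; 175 295 342; 185 294 332; 195 295 336; 205 285 349;
```

Call:
play_rows --targets '[-10, -2, -5, 0, 0, 0, -16, -4, -8, 0, 0, 0, -25, -6, -11, 0, 0, 0, -25, -6, 0, 0, 0, 0, -25, -6, 0, 0, 0, 0, -25, -6, 0, 0, 0, 0, -25, -6, 0, 0, 0, 0, -25, -6, 0, 0, 0, 0, -25, -6, 0, 0, 0, 0, -22, -6, 0, 0, 0, 0, -16, -4, 0, 0, 0, 0, -10, -3.4, 0, 0, 0, 0, 0, 0, 0, 0, 0, 7.7, 0, 0, 0, 0, 0, 7.7, 0, 0, 0, 0, 0, 7.7, 0, 0, 0, 0, 0, 7.7, 0, 0, 0, 0, 0, 7.7, 0, 0, 0, 0, 0, 7.7, 0, 0, 0, 0, 0, 7.4, 0, 0, 0, 0, 0, 0]'

```text
clock: 33.1
eef_pos: [0.3384, -0.3612, 0.1688]
ee_rot: [0.983, 0.182, -0.0, -0.0]
wrist_force: [0.5, 0.1, -3.2]
width: 0.25
```

```bash
cat >> h.py <<'E'
def bar(f,zt=.0036):
    "spanner in tool frame: yaw offset deg (+ = ccw from above), centre y, end x, from the bar top plane; S=10"
    S=10; b=toolrect(f,zt,x0=30,x1=70,yh=25,S=S); g=cv2.GaussianBlur(cv2.cvtColor(b,cv2.COLOR_RGB2LAB),(0,0),4).astype(float)
    gx=np.abs(np.diff(g,axis=1)).sum(2); L=[];Rr=[];X=[]
    for x in np.arange(38,54,1.):
        i=int((70-x)*S); p=gx[i]; c=S*25
        l=np.arange(c-170,c-60); r=np.arange(c+70,c+180); L.append(l[p[l].argmax()]/S-25); Rr.append(r[p[r].argmax()]/S-25); X.append(x)
    L,Rr,X=map(np.array,(L,Rr,X))
    def lf(Y):
        k=np.ones(len(Y),bool)
        for _ in range(4): q=np.polyfit(X[k],Y[k],1); e=abs(np.polyval(q,X)-Y); k=e<max(.4,1.5*np.median(e))
        return q,k.sum()
    l,nl=lf(L); r,nr=lf(Rr); m=gx.shape
    gy=np.abs(np.diff(g[:, S*25-50:S*25+60].mean(1),axis=0)).sum(1); xe=70-(gy[:200].argmax())/S
    print("bar L",l.round(3),nl,"R",r.round(3),nr,"yaw off",np.degrees(-(l[0]+r[0])/2).round(2),"y at x=0",((l[1]+r[1])/2).round(2),"at 47",((np.polyval(l,47)+np.polyval(r,47))/2).round(2),"width",(np.polyval(r,47)-np.polyval(l,47)).round(2),"end",round(xe,2))
E
python3 - <<'E'
from h import *
to(.339,-.362,.17,21); f=cam("wrist"); save(f,"x8.png"); bar(f); c=(.432,-.326)
for q in (1,2,4):
  for r in pinpoint(f,f"ring{q}_top")[:2]: print(q,np.round(r["at"]),round(r["confidence"],2),atz(f,r["at"],.072).round(4)[:2]) 
im=ringfit(f,c,tag="b1.png"); holes(im,c)
E
```

```text
t 33.1 at [ 0.3384 -0.3612  0.1688] yaw 20.97 j1,j6 [-1.06  0.15] F [ 0.5  0.1 -3.2] w 0.25 tilt [-0.0004  0.0007]
shift [ 0.3  1.  -1.2]
rz -0.03 shift after turn [ 0.3  1.  -1.2]
bar L [ -0.014 -12.17 ] 12 R [-0.093 12.612] 15 yaw off 3.08 y at x=0 0.22 at 47 -2.3 width 21.08 end 60.4
circle r mm 60.15368594300846 n 67 centre [np.float64(0.4307), np.float64(-0.3225)]
hole [ 12.25  15.   552.5 ] r 46.7 yaw 167.8 xy 0.385 -0.3127
hole [ 11.    13.75 439.5 ] r 46.6 yaw -13.3 xy 0.476 -0.3333
```

Call:
play_rows --targets '[0, 0, 0, 0, 0, -4, 0, 0, 0, 0, 0, -8, 0, 0, 0, 0, 0, -8, 0, 0, 0, 0, 0, -8, 0, 0, 0, 0, 0, -8, 0, 0, 0, 0, 0, -8, 0, 0, 0, 0, 0, -8, 0, 0, 0, 0, 0, -8, 0, 0, 0, 0, 0, -8, 0, 0, 0, 0, 0, -8, 0, 0, 0, 0, 0, -8, 0, 0, 0, 0, 0, -8, 0, 0, 0, 0, 0, -8, 0, 0, 0, 0, 0, -8, 0, 0, 0, 0, 0, -8, 0, 0, 0, 0, 0, -8, 0, 0, 0, 0, 0, -8, 0, 0, 0, 0, 0, -8, 0, 0, 0, 0, 0, -3.2, 0, 0, 0, 0, 0, 0]'

```text
clock: 35.3
eef_pos: [0.3386, -0.3614, 0.169]
ee_rot: [0.136, 0.991, 0.0, -0.0]
wrist_force: [0.6, -1.1, -3.2]
width: 0.246
```

Call:
play_rows --targets '[-4, 3, 0, 0, 0, 0, -8, 6, 0, 0, 0, 0, -12, 10, 0, 0, 0, 0, -15, 12, 0, 0, 0, 0, -15, 12, 8, 0, 0, 0, -12, 10, 12, 0, 0, 0, -8, 6, 12, 0, 0, 0, -4, 3, 10, 0, 0, 0, 0, 0, 6, 0, 0, 0, 0, 0, 0, 0, 0, 0, 0, 0, 0, 0, 0, 0]'

```text
clock: 36.4
eef_pos: [0.4302, -0.3233, 0.1211]
ee_rot: [0.138, 0.99, -0.0, -0.0]
wrist_force: [0.9, 0.3, -2.8]
width: 0.25
```

```bash
python3 - <<'E'
from h import *
to(.4305,-.323,.11,164.2); f=cam("wrist"); save(f,"x9.png"); bar(f); barend(f); fit(f,show="b2.png"); marks(f)
E
```

```text
t 36.4 at [ 0.4302 -0.3233  0.1211] yaw 164.19 j1,j6 [-0.87 -2.16] F [ 0.9  0.3 -2.8] w 0.25 tilt [-0.0002 -0.    ]
shift [-0.2  0.4 11.1]
rz -0.01 shift after turn [-0.2  0.4 11.1]
bar L [  0.229 -23.761] 11 R [-0.019 10.908] 16 yaw off -6.02 y at x=0 -6.43 at 47 -1.49 width 22.98 end 68.4
bar end row 138 cols 290 334 profile 
ring centre tool [-0.25  0.63] n 59 rms 0.1
ring mark tool angle deg 88.52 1112
```

View pics/b2.png

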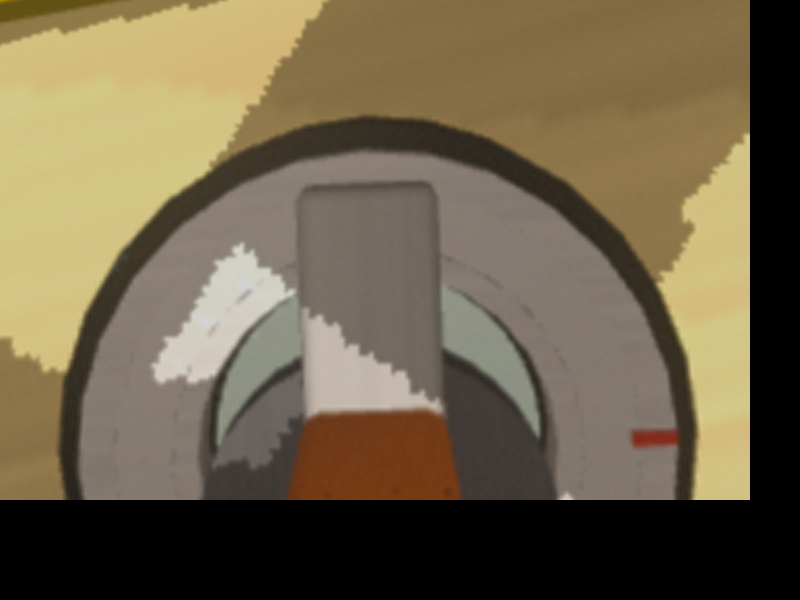

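The bar points at the ring's hole line within about 1°, and its centre matches the ring's within 0.5 mm. Red ring mark at (655,437). Going in.

Call:
play_rows --targets '[0, -0.3, 4, 0, 0, -0.6, 0, 0, 6, 0, 0, 0, 0, 0, 6, 0, 0, 0, 0, 0, 4, 0, 0, 0, 0, 0, 3, 0, 0, 0, 0, 0, 2, 0, 0, 0, 0, 0, 2, 0, 0, 0, 0, 0, 2, 0, 0, 0, 0, 0, 2, 0, 0, 0, 0, 0, 0, 0, 0, 0]'

```text
clock: 37.45
eef_pos: [0.4304, -0.3231, 0.0898]
ee_rot: [0.132, 0.991, 0.0, -0.0]
wrist_force: [-0.1, 0.8, -2.8]
width: 0.251
```

Call:
play_rows --targets '[0, 0, 1, 0, 0, 0, 0, 0, 1, 0, 0, 0, 0, 0, 1, 0, 0, 0, 0, 0, 1, 0, 0, 0, 0, 0, 0.7, 0, 0, 0, 0, 0, 0, 0, 0, 0]'

```text
clock: 38.05
eef_pos: [0.4306, -0.3233, 0.0857]
ee_rot: [0.132, 0.991, -0.0, -0.0]
wrist_force: [-1.9, 1.6, 1.9]
width: 0.25
```

Call:
play_rows --targets '[0, 0, 0, 0, 0, 0, 0, 0, 0, 0, 0, 0, 0, 0, 0, 0, 0, 0, 0, 0, 0, 0, 0, -1, 0, 0, 0, 0, 0, -1]' --grip 165

```text
clock: 38.55
eef_pos: [0.4306, -0.3233, 0.0853]
ee_rot: [0.114, 0.993, -0.0, 0.0]
wrist_force: [0.2, -0.0, -0.4]
width: 0.353
```

Call:
play_rows --targets '[0, 0, 0, 0, 0, 0, 0, 0, 0, 0, 0, 0, 0, 0, 0, 0, 0, 0, 0, 0, 0, 0, 0, 0, 0, 0, 0, 0, 0, 0, 0, 0, 0, 0, 0, 0, 0, 0, 0, 0, 0, 0]' --grip 255

```text
clock: 39.25
eef_pos: [0.4305, -0.3233, 0.0853]
ee_rot: [0.115, 0.993, -0.0, 0.0]
wrist_force: [0.1, -1.2, 0.6]
width: 0.244
```

```bash
python3 - <<'E'
from h import *
to(.4305,-.323,.0856,167); print(observe()["moment"].round(2)); f=cam("wrist"); bar(f); fit(f,show="b3.png"); marks(f)
E
```

```text
t 39.2 at [ 0.4305 -0.3233  0.0853] yaw 166.82 j1,j6 [-0.86 -2.21] F [ 0.1 -1.2  0.6] w 0.244 tilt [-0. -0.]
shift [ 0.1  0.3 -0.3]
rz -0.18 shift after turn [ 0.1  0.3 -0.3]
[-0.06 -0.05  0.1 ]
bar L [-4.0000e-03 -1.0176e+01] 13 R [-5.0000e-03  1.1966e+01] 16 yaw off 0.28 y at x=0 0.89 at 47 0.67 width 22.1 end 67.5
ring centre tool [-0.01  0.54] n 60 rms 0.2
ring mark tool angle deg 90.78 1195
```

Call:
play_rows --targets '[0, 0, 0, 0, 0, 1.7, 0, 0, 0, 0, 0, 1.7, 0, 0, 0, 0, 0, 1.7, 0, 0, 0, 0, 0, 1.7, 0, 0, 0, 0, 0, 1.7, 0, 0, 0, 0, 0, 1.7, 0, 0, 0, 0, 0, 1.7, 0, 0, 0, 0, 0, 1.7, 0, 0, 0, 0, 0, 1.7, 0, 0, 0, 0, 0, 1.7, 0, 0, 0, 0, 0, 1.7, 0, 0, 0, 0, 0, 1.7, 0, 0, 0, 0, 0, 1.7, 0, 0, 0, 0, 0, 1.7, 0, 0, 0, 0, 0, 1.7, 0, 0, 0, 0, 0, 1.7, 0, 0, 0, 0, 0, 1.7, 0, 0, 0, 0, 0, 1.7, 0, 0, 0, 0, 0, 1.7, 0, 0, 0, 0, 0, 1.7]'

```text
clock: 41.3
eef_pos: [0.4303, -0.3238, 0.0854]
ee_rot: [0.401, 0.916, -0.0, 0.0]
wrist_force: [-2.2, -5.6, -1.7]
width: 0.25
```

Call:
play_rows --targets '[0, 0, 0, 0, 0, 1.7, 0, 0, 0, 0, 0, 1.7, 0, 0, 0, 0, 0, 1.7, 0, 0, 0, 0, 0, 1.7, 0, 0, 0, 0, 0, 1.7, 0, 0, 0, 0, 0, 1.7, 0, 0, 0, 0, 0, 1.7, 0, 0, 0, 0, 0, 1.7, 0, 0, 0, 0, 0, 1.7, 0, 0, 0, 0, 0, 1.7, 0, 0, 0, 0, 0, 1.7, 0, 0, 0, 0, 0, 1.7, 0, 0, 0, 0, 0, 1.7, 0, 0, 0, 0, 0, 1.7, 0, 0, 0, 0, 0, 1.7, 0, 0, 0, 0, 0, 1.7, 0, 0, 0, 0, 0, 1.7, 0, 0, 0, 0, 0, 1.7, 0, 0, 0, 0, 0, 1.7, 0, 0, 0, 0, 0, 1.7]'

```text
clock: 43.3
eef_pos: [0.43, -0.3239, 0.0854]
ee_rot: [0.652, 0.759, -0.001, 0.0]
wrist_force: [-4.3, -6.0, -0.9]
width: 0.244
```

Call:
play_rows --targets '[0, 0, 0, 0, 0, 1.7, 0, 0, 0, 0, 0, 1.7, 0, 0, 0, 0, 0, 1.7, 0, 0, 0, 0, 0, 1.7, 0, 0, 0, 0, 0, 1.7, 0, 0, 0, 0, 0, 1.7, 0, 0, 0, 0, 0, 1.7, 0, 0, 0, 0, 0, 1.7, 0, 0, 0, 0, 0, 1.7, 0, 0, 0, 0, 0, 1.7, 0, 0, 0, 0, 0, 1.7, 0, 0, 0, 0, 0, 1.7, 0, 0, 0, 0, 0, 1.7, 0, 0, 0, 0, 0, 1.7]'

```text
clock: 44.7
eef_pos: [0.4299, -0.3236, 0.0854]
ee_rot: [0.794, 0.608, -0.001, -0.0]
wrist_force: [-4.5, -3.3, 0.1]
width: 0.251
```

```bash
python3 - <<'E'
from h import *
to(.4305,-.323,.0856,167); print(observe()["moment"].round(2)); f=cam("wrist"); bar(f); fit(f,show="b3.png"); marks(f)
E
```

```text
t 44.7 at [ 0.4299 -0.3236  0.0854] yaw 74.89 j1,j6 [-0.87 -0.6 ] F [-4.5 -3.3  0.1] w 0.251 tilt [-0.0012 -0.0003]
shift [ 0.7  0.4 -0.2]
rz -92.11 shift after turn [-0.4  0.7 -0.2]
[-0.66  0.81  0.21]
bar L [ 1.100e-02 -1.127e+01] 16 R [0.09 6.54] 9 yaw off -2.89 y at x=0 -2.36 at 47 0.0 width 21.54 end 68.7
ring centre tool [1.19 0.7 ] n 59 rms 0.11
ring mark tool angle deg 86.86 1145
housing mark tool angle deg 97.79 385
```

Call:
play_rows --targets '[0, 0, 0, 0, 0, 1.7, 0, 0, 0, 0, 0, 1.7, 0, 0, 0, 0, 0, 1.7, 0, 0, 0, 0, 0, 1.7, 0, 0, 0, 0, 0, 1.7, 0, 0, 0, 0, 0, 1.7, 0, 0, 0, 0, 0, 1.7, 0, 0, 0, 0, 0, 1.7, 0, 0, 0, 0, 0, 1.5, 0, 0, 0, 0, 0, 0, 0, 0, 0, 0, 0, 0]'

```text
clock: 45.85
eef_pos: [0.43, -0.3232, 0.0853]
ee_rot: [0.866, 0.5, -0.001, -0.0]
wrist_force: [-4.1, -3.1, 0.3]
width: 0.251
```

```bash
python3 - <<'E'
from h import *
to(.4305,-.323,.0856,167); print(observe()["moment"].round(2)); f=cam("wrist"); bar(f); fit(f,show="b3.png"); marks(f)
E
```

```text
t 45.9 at [ 0.43   -0.3232  0.0853] yaw 59.95 j1,j6 [-0.86 -0.34] F [-4.1 -3.1  0.3] w 0.251 tilt [-0.0013  0.0001]
shift [ 0.4  0.3 -0.3]
rz -107.05 shift after turn [-0.4  0.3 -0.3]
[-0.56  0.8   0.72]
bar L [ -0.027 -10.712] 13 R [-0.032 11.485] 16 yaw off 1.7 y at x=0 0.39 at 47 -1.01 width 21.94 end 68.5
ring centre tool [0.85 0.51] n 59 rms 0.2
ring mark tool angle deg 85.66 1178
housing mark tool angle deg 83.21 578
```

Call:
play_rows --targets '[0, 0, 0, 0, 0, 1.2, 0, 0, 0, 0, 0, 1, 0, 0, 0, 0, 0, 0]'

```text
clock: 46.2
eef_pos: [0.4303, -0.323, 0.0853]
ee_rot: [0.876, 0.483, -0.0, -0.0]
wrist_force: [-3.4, -1.6, 0.8]
width: 0.249
```

```bash
python3 - <<'E'
from h import *
to(.4305,-.323,.0856,167); print(observe()["moment"].round(2)); f=cam("wrist"); bar(f); marks(f)
E
```

```text
t 46.2 at [ 0.4303 -0.323   0.0853] yaw 57.72 j1,j6 [-0.86 -0.3 ] F [-3.4 -1.6  0.8] w 0.249 tilt [-0.0007  0.0003]
shift [ 0.1  0.1 -0.3]
rz -109.28 shift after turn [-0.2  0.1 -0.3]
[-0.36  0.75  0.81]
bar L [ -0.022 -11.122] 13 R [-0.024 10.965] 14 yaw off 1.3 y at x=0 -0.08 at 47 -1.15 width 21.98 end 68.6
ring mark tool angle deg 85.47 1165
housing mark tool angle deg 83.04 548
```

Stop reached: moment 0.8 N·m. The ring and housing marks differ by the same 2.4° parallax offset as on the tightened yellow lamp. The last 2° of push turned the whole lamp slightly, so I'll push no further. Next I'll open and re-close the jaws with the pins in to realign, then lift.

Call:
play_rows --targets '[0, 0, 0, 0, 0, 0, 0, 0, 0, 0, 0, 0, 0, 0, 0, 0, 0, 0, 0, 0, 0, 0, 0, -0.7, 0, 0, 0, 0, 0, -0.6, 0, 0, 0, 0, 0, 0]' --grip 165

```text
clock: 46.85
eef_pos: [0.4306, -0.3232, 0.0853]
ee_rot: [0.87, 0.493, 0.0, -0.0]
wrist_force: [-0.4, 0.4, -1.1]
width: 0.352
```

Call:
play_rows --targets '[0, 0, 0, 0, 0, 0, 0, 0, 0, 0, 0, 0, 0, 0, 0, 0, 0, 0, 0, 0, 0, 0, 0, 0, 0, 0, 0, 0, 0, 0, 0, 0, 0, 0, 0, 0, 0, 0, 0, 0, 0, 0, 0, 0, -1, 0, 0, 0, 0, 0, -2, 0, 0, 0, 0, 0, -3, 0, 0, 0, 0, 0, -4, 0, 0, 0, 0, 0, -6, 0, 0, 0, 0, 0, -8, 0, 0, 0, 0, 0, -10, 0, 0, 0, 0, 0, -12, 0, 0, 0, 0, 0, -15, 0, 0, 0, 0, 0, -12, 0, 0, 0, 0, 0, -8, 0, 0, 0, 0, 0, 0, 0, 0, 0]' --grip 255

```text
clock: 48.75
eef_pos: [0.4312, -0.324, 0.168]
ee_rot: [0.87, 0.493, 0.0, 0.001]
wrist_force: [-0.1, 0.6, -3.4]
width: 0.246
```

```bash
python3 - <<'E'
from h import *
to(.52,-.46,.17,50); f=cam("wrist"); bar(f); barend(f); fit(f); marks(f)
c=(.61,-.378)
im=ringfit(f,c,tag="c0.png"); holes(im,c)
E
```

```text
t 48.8 at [ 0.4312 -0.324   0.168 ] yaw 59.03 j1,j6 [-0.86 -0.32] F [-0.1  0.6 -3.4] w 0.246 tilt [ 0.0019 -0.0023]
shift [-70.9 146.2  -1.5]
rz 9.03 shift after turn [-47.1 155.5  -1.5]
bar L [-0.11  -5.804] 11 R [-0.654 44.841] 10 yaw off 21.89 y at x=0 19.52 at 47 1.56 width 25.09 end 66.9
bar end row 147 cols 296 336 profile [145, 136, 131, 119, 99, 85, 82, 83, 86, 94, 102, 106, 110, 113]
ring centre tool [ 1.53 -0.9 ] n 59 rms 0.2
ring mark tool angle deg 85.35 1225
housing mark tool angle deg 83.68 104
circle r mm 61.85894483973513 n 41 centre [np.float64(0.6083), np.float64(-0.3664)]
hole [  9.75  11.   235.25] r 48.3 yaw 141.3 xy 0.5706 -0.3362
hole [ 13.75  14.75 496.  ] r 49.0 yaw -37.3 xy 0.6473 -0.3961
```

Call:
play_rows --targets '[2, 6, 0, 0, 0, 0, 4, 12, 0, 0, 0, 0, 6, 19, 0, 0, 0, 0, 7, 22, 0, 0, 0, 0, 7.6, 24, 0, 0, 0, 0, 7, 22, 0, 0, 0, 0, 7, 22, 0, 0, 0, 0, 6, 19, 0, 0, 0, 0, 5, 16, 0, 0, 0, 0, 3, 9, 0, 0, 0, 0, 1, 3, 0, 0, 0, 0, 0, 0, 0, 0, 0, -5, 0, 0, 0, 0, 0, -8, 0, 0, 0, 0, 0, -8, 0, 0, 0, 0, 0, -8, 0, 0, 0, 0, 0, -8, 0, 0, 0, 0, 0, -8, 0, 0, 0, 0, 0, -8, 0, 0, 0, 0, 0, -8, 0, 0, 0, 0, 0, -8]'

```text
clock: 50.8
eef_pos: [0.6078, -0.365, 0.1659]
ee_rot: [0.436, 0.9, 0.0, -0.0]
wrist_force: [-0.6, 0.2, -2.9]
width: 0.245
```

Call:
play_rows --targets '[0, 0, 5, 0, 0, -8, 0, 0, 10, 0, 0, -6, 0, 0, 12, 0, 0, 0, 0, 0, 10, 0, 0, 0, 0, 0, 6, 0, 0, 0, 0, 0, 2, 0, 0, 0, 0, 0, 0, 0, 0, 0, 0, 0, 0, 0, 0, 0]'

```text
clock: 51.6
eef_pos: [0.6086, -0.3654, 0.1218]
ee_rot: [0.326, 0.946, -0.0, 0.0]
wrist_force: [0.2, 0.1, -3.2]
width: 0.249
```

```bash
python3 - <<'E'
from h import *
to(.609,-.366,.123,142); f=cam("wrist"); save(f,"x10.png"); bar(f); barend(f); fit(f,show="c1.png"); marks(f)
E
```

```text
t 51.6 at [ 0.6086 -0.3654  0.1218] yaw 142.0 j1,j6 [-0.71 -1.61] F [ 0.2  0.1 -3.2] w 0.249 tilt [ 0.0006 -0.0006]
shift [-0.7 -0.3 -1.2]
rz 0.0 shift after turn [-0.7 -0.3 -1.2]
bar L [-0.041 -8.573] 10 R [-0.024 12.685] 11 yaw off 1.85 y at x=0 2.06 at 47 0.54 width 22.06 end 67.8
bar end row 138 cols 296 336 profile 
ring centre tool [-1.44 -0.21] n 60 rms 0.11
ring mark tool angle deg 93.13 1069
```

View pics/c1.png

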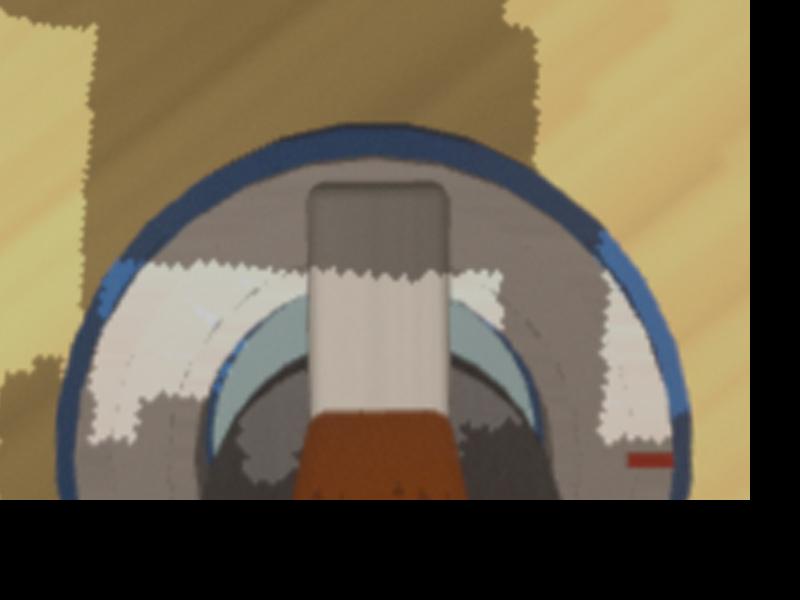

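Blue ring centre sits at tool (-1.4,-0.2) mm and its mark at (650,460). The spanner sits at about (0.1,+1.2) with 0.8° of yaw. I'll correct by x -1.5, y -1.4, rz +1.2 and insert.

Call:
play_rows --targets '[-0.7, -0.7, 4, 0, 0, 0.6, -0.8, -0.7, 6, 0, 0, 0.6, 0, 0, 6, 0, 0, 0, 0, 0, 4, 0, 0, 0, 0, 0, 3, 0, 0, 0, 0, 0, 2, 0, 0, 0, 0, 0, 2, 0, 0, 0, 0, 0, 2, 0, 0, 0, 0, 0, 2, 0, 0, 0, 0, 0, 0, 0, 0, 0]'

```text
clock: 52.65
eef_pos: [0.6085, -0.367, 0.09]
ee_rot: [0.335, 0.942, 0.0, -0.0]
wrist_force: [-0.4, 0.1, -1.8]
width: 0.247
```

Call:
play_rows --targets '[0, 0, 1, 0, 0, 0, 0, 0, 1, 0, 0, 0, 0, 0, 1, 0, 0, 0, 0, 0, 1, 0, 0, 0, 0, 0, 0.8, 0, 0, 0, 0, 0, 0, 0, 0, 0]'

```text
clock: 53.25
eef_pos: [0.6087, -0.3672, 0.0855]
ee_rot: [0.335, 0.942, -0.0, 0.0]
wrist_force: [-0.2, -0.3, -3.1]
width: 0.248
```

```bash
python3 - <<'E'
from h import *
to(.609,-.366,.0855,142); print(observe()["moment"].round(2)); f=cam("wrist"); bar(f); fit(f); marks(f)
E
```

```text
t 53.2 at [ 0.6087 -0.3672  0.0855] yaw 140.83 j1,j6 [-0.71 -1.6 ] F [-0.2 -0.3 -3.1] w 0.248 tilt [ 0.     -0.0001]
shift [0.5 1.1 0. ]
rz -1.17 shift after turn [0.5 1.1 0. ]
[ 0.01 -0.02 -0.02]
bar L [ 4.0000e-03 -1.0703e+01] 14 R [9.0000e-03 1.1089e+01] 12 yaw off -0.37 y at x=0 0.19 at 47 0.5 width 22.03 end 67.3
ring centre tool [-0.43  1.21] n 60 rms 0.1
ring mark tool angle deg 90.73 1215
```

Call:
play_rows --targets '[0, 0, 0.5, 0, 0, 0, 0, 0, 0.5, 0, 0, 0, 0, 0, 0, 0, 0, 1.7, 0, 0, 0, 0, 0, 1.7, 0, 0, 0, 0, 0, 1.7, 0, 0, 0, 0, 0, 1.7, 0, 0, 0, 0, 0, 1.7, 0, 0, 0, 0, 0, 1.7, 0, 0, 0, 0, 0, 1.7, 0, 0, 0, 0, 0, 1.7, 0, 0, 0, 0, 0, 1.7, 0, 0, 0, 0, 0, 1.7, 0, 0, 0, 0, 0, 1.7, 0, 0, 0, 0, 0, 1.7, 0, 0, 0, 0, 0, 1.7, 0, 0, 0, 0, 0, 1.7, 0, 0, 0, 0, 0, 1.7, 0, 0, 0, 0, 0, 1.7, 0, 0, 0, 0, 0, 1.7, 0, 0, 0, 0, 0, 1.7]'

```text
clock: 55.3
eef_pos: [0.609, -0.3676, 0.0853]
ee_rot: [0.573, 0.82, -0.0, 0.001]
wrist_force: [-2.3, 1.0, 5.6]
width: 0.247
```

Call:
play_rows --targets '[0, 0, 0, 0, 0, 1.7, 0, 0, 0, 0, 0, 1.7, 0, 0, 0, 0, 0, 1.7, 0, 0, 0, 0, 0, 1.7, 0, 0, 0, 0, 0, 1.7, 0, 0, 0, 0, 0, 1.7, 0, 0, 0, 0, 0, 1.7, 0, 0, 0, 0, 0, 1.7, 0, 0, 0, 0, 0, 1.7, 0, 0, 0, 0, 0, 1.7, 0, 0, 0, 0, 0, 1.7, 0, 0, 0, 0, 0, 1.7, 0, 0, 0, 0, 0, 1.7, 0, 0, 0, 0, 0, 1.7, 0, 0, 0, 0, 0, 1.7, 0, 0, 0, 0, 0, 1.7, 0, 0, 0, 0, 0, 1.7, 0, 0, 0, 0, 0, 1.7, 0, 0, 0, 0, 0, 1.7, 0, 0, 0, 0, 0, 1.7]'

```text
clock: 57.3
eef_pos: [0.609, -0.3676, 0.0853]
ee_rot: [0.788, 0.616, 0.0, 0.001]
wrist_force: [-1.3, 0.7, 5.6]
width: 0.244
```

Call:
play_rows --targets '[0, 0, 0, 0, 0, 1.7, 0, 0, 0, 0, 0, 1.7, 0, 0, 0, 0, 0, 1.7, 0, 0, 0, 0, 0, 1.7, 0, 0, 0, 0, 0, 1.7, 0, 0, 0, 0, 0, 1.7, 0, 0, 0, 0, 0, 1.7, 0, 0, 0, 0, 0, 1.7, 0, 0, 0, 0, 0, 1.7, 0, 0, 0, 0, 0, 1.7, 0, 0, 0, 0, 0, 1.7, 0, 0, 0, 0, 0, 1.7, 0, 0, 0, 0, 0, 1.7, 0, 0, 0, 0, 0, 1.7]'

```text
clock: 58.7
eef_pos: [0.609, -0.3676, 0.0853]
ee_rot: [0.898, 0.441, 0.0, 0.001]
wrist_force: [-1.5, -0.1, 5.5]
width: 0.249
```

```bash
python3 - <<'E'
from h import *
to(.609,-.366,.0855,142); print(observe()["moment"].round(2)); f=cam("wrist"); bar(f); fit(f); marks(f)
E
```

```text
t 58.7 at [ 0.609  -0.3676  0.0853] yaw 52.29 j1,j6 [-0.71 -0.05] F [-1.5 -0.1  5.5] w 0.249 tilt [ 0.0008 -0.0011]
shift [ 1.3 -0.9 -0.2]
rz -89.71 shift after turn [ 1.   1.3 -0.2]
[0.02 0.37 0.2 ]
bar L [  0.    -11.639] 14 R [-3.0000e-03  1.0691e+01] 15 yaw off 0.06 y at x=0 -0.47 at 47 -0.53 width 22.19 end 69.0
ring centre tool [1.57 0.31] n 59 rms 0.1
ring mark tool angle deg 86.07 1160
housing mark tool angle deg 93.06 365
```

Call:
play_rows --targets '[0, 0, 0, 0, 0, 1.7, 0, 0, 0, 0, 0, 1.7, 0, 0, 0, 0, 0, 1.7, 0, 0, 0, 0, 0, 1.7, 0, 0, 0, 0, 0, 1.7, 0, 0, 0, 0, 0, 1.5, 0, 0, 0, 0, 0, 0, 0, 0, 0, 0, 0, 0]'

```text
clock: 59.55
eef_pos: [0.609, -0.3676, 0.0854]
ee_rot: [0.932, 0.362, 0.0, 0.001]
wrist_force: [-2.3, 0.8, 6.2]
width: 0.25
```

```bash
python3 - <<'E'
from h import *
to(.609,-.366,.0855,142); print(observe()["moment"].round(2)); f=cam("wrist"); bar(f); fit(f); marks(f)
E
```

```text
t 59.5 at [ 0.609  -0.3676  0.0854] yaw 42.39 j1,j6 [-0.71  0.12] F [-2.3  0.8  6.2] w 0.25 tilt [ 0.0007 -0.0012]
shift [ 1.1 -1.2 -0.1]
rz -99.61 shift after turn [ 1.   1.3 -0.1]
[0.11 0.38 0.5 ]
bar L [-2.0000e-03 -1.2102e+01] 12 R [-0.017 10.525] 12 yaw off 0.53 y at x=0 -0.79 at 47 -1.23 width 21.92 end 69.2
ring centre tool [1.54 0.01] n 59 rms 0.18
ring mark tool angle deg 85.39 1185
housing mark tool angle deg 83.07 422
```

Call:
play_rows --targets '[0, 0, 0, 0, 0, 0.8, 0, 0, 0, 0, 0, 0.7, 0, 0, 0, 0, 0, 0]'

```text
clock: 59.9
eef_pos: [0.609, -0.3676, 0.0854]
ee_rot: [0.937, 0.35, -0.0, 0.001]
wrist_force: [-1.8, 0.3, 5.0]
width: 0.248
```

```bash
python3 - <<'E'
from h import *
to(.609,-.366,.0855,142); print(observe()["moment"].round(2)); f=cam("wrist"); bar(f); fit(f); marks(f)
E
```

```text
t 59.9 at [ 0.609  -0.3676  0.0854] yaw 40.93 j1,j6 [-0.71  0.15] F [-1.8  0.3  5. ] w 0.248 tilt [ 0.0005 -0.0014]
shift [ 1.1 -1.2 -0.1]
rz -101.07 shift after turn [ 0.9  1.3 -0.1]
[0.02 0.43 0.95]
bar L [ -0.031 -11.88 ] 13 R [-0.025 10.076] 12 yaw off 1.61 y at x=0 -0.9 at 47 -2.22 width 22.26 end 69.2
ring centre tool [ 1.5 -0. ] n 58 rms 0.19
ring mark tool angle deg 83.94 1167
housing mark tool angle deg 81.61 421
```

Blue is at its stop: the ring mark stayed at -43.0° while the moment rose to 0.95 N·m. I'll realign the grip and lift.

Call:
play_rows --targets '[0, 0, 0, 0, 0, 0, 0, 0, 0, 0, 0, 0, 0, 0, 0, 0, 0, 0, 0, 0, 0, 0, 0, -0.8, 0, 0, 0, 0, 0, -0.8, 0, 0, 0, 0, 0, 0]' --grip 165

```text
clock: 60.55
eef_pos: [0.6086, -0.3671, 0.0844]
ee_rot: [0.932, 0.363, -0.0, -0.0]
wrist_force: [0.0, 0.1, 0.0]
width: 0.354
```

Call:
play_rows --targets '[0, 0, 0, 0, 0, 0, 0, 0, 0, 0, 0, 0, 0, 0, 0, 0, 0, 0, 0, 0, 0, 0, 0, 0, 0, 0, 0, 0, 0, 0, 0, 0, 0, 0, 0, 0, 0, 0, 0, 0, 0, 0, 0, 0, -1, 0, 0, 0, 0, 0, -2, 0, 0, 0, 0, 0, -3, 0, 0, 0, 0, 0, -4, 0, 0, 0, 0, 0, -6, 0, 0, 0, 0, 0, -8, 0, 0, 0, 0, 0, -12, 0, 0, 0, 0, 0, -15, 0, 0, 0, 0, 0, -20, 0, 0, 0, 0, 0, -15, 0, 0, 0, 0, 0, -8, 0, 0, 0, 0, 0, 0, 0, 0, 0]' --grip 255

```text
clock: 62.45
eef_pos: [0.6094, -0.3678, 0.1809]
ee_rot: [0.932, 0.363, 0.001, 0.001]
wrist_force: [-1.0, 0.5, -3.4]
width: 0.247
```

```bash
python3 - <<'E'
from h import *
f=cam("wrist"); barend(f); fit(f); marks(f)
g=cv2.imread("pics/x1.png"); 
# tray: blue quad from w1 (pose then: 0.4799 .1502 .2648 yaw 105.9)
im=cv2.imread("pics/w1.png")[:,:,::-1]; F={"K":f["K"]}
y=np.radians(105.95); T=np.eye(4); T[:3,:3]=np.array([[np.cos(y),np.sin(y),0],[np.sin(y),-np.cos(y),0],[0,0,-1]]); T[:3,3]=[.4799,.1502,.2648]; F["Twc"]=T@np.array(f["T_tool_cam"])
hsv=cv2.cvtColor(im,cv2.COLOR_RGB2HSV); m=cv2.inRange(hsv,(100,120,60),(125,255,255)); n,l,st,c=cv2.connectedComponentsWithStats(m); k=1+st[1:,4].argmax()
hull=cv2.convexHull(np.argwhere(l==k)[:,::-1].astype(np.float32)); P=np.array([atz(F,p[0],.02)[:2] for p in hull],np.float32); r=cv2.minAreaRect(P*1000); print("tray",r)
to(*(np.array(r[0])/1000),.2)
E
```

```text
bar end row 150 cols 300 336 profile [163, 146, 142, 142, 133, 113, 109, 131, 159, 177, 189, 193, 194, 194]
ring centre tool [ 1.47 -0.7 ] n 59 rms 0.1
ring mark tool angle deg 84.92 1063
housing mark tool angle deg 83.78 169
tray ((606.4046020507812, 297.5313720703125), (128.0289306640625, 217.8929901123047), 87.28336334228516)
t 62.5 at [ 0.6088 -0.3673  0.1793] yaw 42.53 j1,j6 [-0.71  0.12] F [-0.1  0.1 -3.7] w 0.248 tilt [ 0.0009 -0.0008]
shift [ 447.6 -491.5  -21.2]
```

Call:
play_rows --targets '[0, 0, -4, 0, 0, 4.2, 0, 0, -6, 0, 0, 7, 0, 0, -6, 0, 0, 7, 0, 0, -4, 0, 0, 7, 0, 0, 0, 0, 0, 7, 0, 0, 0, 0, 0, 7, 0, 0, 0, 0, 0, 6, 0, -5, 0, 0, 0, 0, 0, -10, 0, 0, 0, 0, -1, -18, 0, 0, 0, 0, -1, -25, 0, 0, 0, 0, -1.5, -30, 0, 0, 0, 0, -1.5, -30, 0, 0, 0, 0, -1.5, -30, 0, 0, 0, 0, -1.5, -30, 0, 0, 0, 0, -1.5, -30, 0, 0, 0, 0, -1.5, -30, 0, 0, 0, 0, -2, -30, 0, 0, 0, 0, -2, -30, 0, 0, 0, 0, -2, -30, 0, 0, 0, 0]'

```text
clock: 64.5
eef_pos: [0.6061, -0.0359, 0.1986]
ee_rot: [1.0, -0.022, -0.0, -0.0]
wrist_force: [-0.4, -0.9, -3.2]
width: 0.248
```

Call:
play_rows --targets '[-2, -30, 0, 0, 0, 0, -2, -30, 0, 0, 0, 0, -2, -30, 0, 0, 0, 0, -2, -30, 0, 0, 0, 0, -2, -30, 0, 0, 0, 0, -1.5, -30, 0, 0, 0, 0, -1.5, -30, 0, 0, 0, 0, -1.5, -30, 0, 0, 0, 0, -1.5, -30, 0, 0, 0, 0, -1, -25, 0, 0, 0, 0, -1, -18, 0, 0, 0, 0, 0, -12, 0, 0, 0, 0, 0, -7, 0, 0, 0, 0, 0, -4, 0, 0, 0, 0, 0, 0, 0, 0, 0, 0, 0, 0, 0, 0, 0, 0]'

```text
clock: 66.1
eef_pos: [0.6048, 0.2969, 0.1984]
ee_rot: [1.0, -0.024, -0.0, 0.0]
wrist_force: [0.2, 0.3, -2.9]
width: 0.248
```

```bash
python3 - <<'E'
from h import *
to(.606,.2975,.12,-2.7); f=cam("wrist"); barend(f)
hsv=cv2.cvtColor(f["color"],cv2.COLOR_RGB2HSV); m=cv2.inRange(hsv,(100,120,60),(125,255,255)); n,l,st,c=cv2.connectedComponentsWithStats(m); k=1+st[1:,4].argmax()
hull=cv2.convexHull(np.argwhere(l==k)[:,::-1].astype(np.float32)); P=np.array([atz(f,p[0],.02)[:2] for p in hull],np.float32); r=cv2.minAreaRect(P*1000); print("tray",r, P.min(0),P.max(0))
cv2.imwrite("pics/t1.png",f["color"][:,:,::-1])
E
```

```text
t 66.1 at [0.6048 0.2969 0.1984] yaw -2.72 j1,j6 [0.28 1.9 ] F [ 0.2  0.3 -2.9] w 0.248 tilt [-0.0002 -0.0004]
shift [ 1.1 -0.6 78.4]
rz -0.02 shift after turn [ 1.1 -0.6 78.4]
bar end row 150 cols 296 336 profile [100, 100, 100, 101, 99, 93, 91, 98, 107, 113, 118, 120, 120, 120]
tray ((619.5637817382812, 296.7063903808594), (126.05394744873047, 196.0861053466797), 87.88420867919922) [0.5193567  0.23065151] [0.71936655 0.35728163]
```

View pics/t1.png

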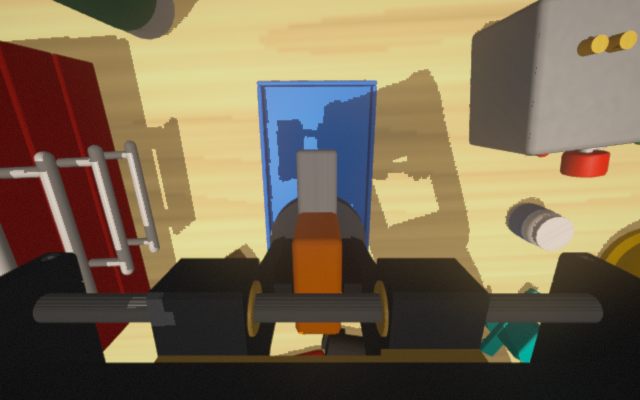

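Call:
play_rows --targets '[2, 0, 8, 0, 0, 0, 2, 0, 15, 0, 0, 0, 0, 0, 22, 0, 0, 0, 0, 0, 25, 0, 0, 0, 0, 0, 25, 0, 0, 0, 0, 0, 22, 0, 0, 0, 0, 0, 18, 0, 0, 0, 0, 0, 12, 0, 0, 0, 0, 0, 8, 0, 0, 0, 0, 0, 5, 0, 0, 0, 0, 0, 4, 0, 0, 0, 0, 0, 2, 0, 0, 0, 0, 0, 1.5, 0, 0, 0, 0, 0, 1, 0, 0, 0, 0, 0, 0, 0, 0, 0, 0, 0, 0, 0, 0, 0]'

```text
clock: 67.75
eef_pos: [0.6088, 0.2977, 0.0303]
ee_rot: [1.0, -0.023, 0.0, -0.0]
wrist_force: [-0.1, -1.2, -3.0]
width: 0.245
```

```bash
python3 - <<'E'
from h import *
to(.608,.2975,.0286,-2.7)
E
```

```text
t 67.8 at [0.6088 0.2977 0.0303] yaw -2.67 j1,j6 [0.28 1.9 ] F [-0.1 -1.2 -3. ] w 0.245 tilt [0.0005 0.0001]
shift [-0.8  0.2  1.7]
rz 0.03 shift after turn [-0.8  0.2  1.7]
```

Call:
play_rows --targets '[0, 0, 1, 0, 0, 0, 0, 0, 0.7, 0, 0, 0, 0, 0, 0.3, 0, 0, 0, 0, 0, 0, 0, 0, 0]'

```text
clock: 68.15
eef_pos: [0.6086, 0.2975, 0.0279]
ee_rot: [1.0, -0.023, -0.0, 0.0]
wrist_force: [-1.0, 0.2, -2.7]
width: 0.243
```

Call:
play_rows --targets '[0, 0, 0, 0, 0, 0, 0, 0, 0, 0, 0, 0, 0, 0, 0, 0, 0, 0, 0, 0, 0, 0, 0, 0, 0, 0, 0, 0, 0, 0, 0, 0, 0, 0, 0, 0, 0, 0, -4, 0, 0, 0, 0, 0, -8, 0, 0, 0, 0, 0, -12, 0, 0, 0, 0, 0, -20, 0, 0, 0, 0, 0, -25, 0, 0, 0, 0, 0, -25, 0, 0, 0, 0, 0, -25, 0, 0, 0, 0, 0, -20, 0, 0, 0, 0, 0, -10, 0, 0, 0]' --grip 120

```text
clock: 69.65
eef_pos: [0.61, 0.298, 0.181]
ee_rot: [1.0, -0.023, 0.002, -0.001]
wrist_force: [0.2, 0.5, 0.1]
width: 0.531
```

```bash
python3 - <<'E'
from h import *
to(.6,.04,.2,0); f=cam("side"); g=cam("top"); w=cam("wrist"); save(w,"t2w.png"); save(g,"t2t.png"); save(f,"t2s.png")
for n,c in (("side",f),("top",g),("wrist",w)):
    for q,z in (("switch_knob",.075),("spanner_grip",.047)):
        for r in pinpoint(c,q)[:3]: print(n,q,np.round(r["at"]),round(r["confidence"],2),atz(c,r["at"],z).round(4)[:2])
o=np.zeros((600,800,3),np.uint8); o[:300,:480]=cv2.resize(w["color"],(480,300)); o[300:600,:440]=cv2.resize(f["color"][130:230,230:380],(440,300)); o[300:600,440:800]=cv2.resize(g["color"][120:220,210:350],(360,300)); cv2.imwrite("pics/t2.png",o[:,:,::-1])
E
```

```text
t 69.7 at [0.61  0.298 0.181] yaw -2.67 j1,j6 [0.28 1.9 ] F [0.2 0.5 0.1] w 0.531 tilt [0.0048 0.0014]
shift [  2.1 258.2 -19.4]
rz -2.67 shift after turn [ -9.9 258.  -19.4]
side switch_knob [355. 182.] 0.46 [0.6165 0.0398]
side spanner_grip [307. 158.] 0.76 [0.6101 0.2875]
side spanner_grip [292. 215.] 0.69 [0.3897 0.0429]
side spanner_grip [190. 198.] 0.59 [0.184  0.2885]
top spanner_grip [438. 165.] 0.67 [ 0.6176 -0.3696]
top spanner_grip [322. 228.] 0.62 [0.3923 0.0285]
top spanner_grip [244. 160.] 0.37 [0.6219 0.3008]
wrist switch_knob [598. 170.] 0.65 [0.6278 0.0441]
wrist spanner_grip [319. 193.] 0.66 [0.6109 0.2971]
wrist spanner_grip [532. 351.] 0.5 [0.3974 0.0435]
```

View pics/t2.png

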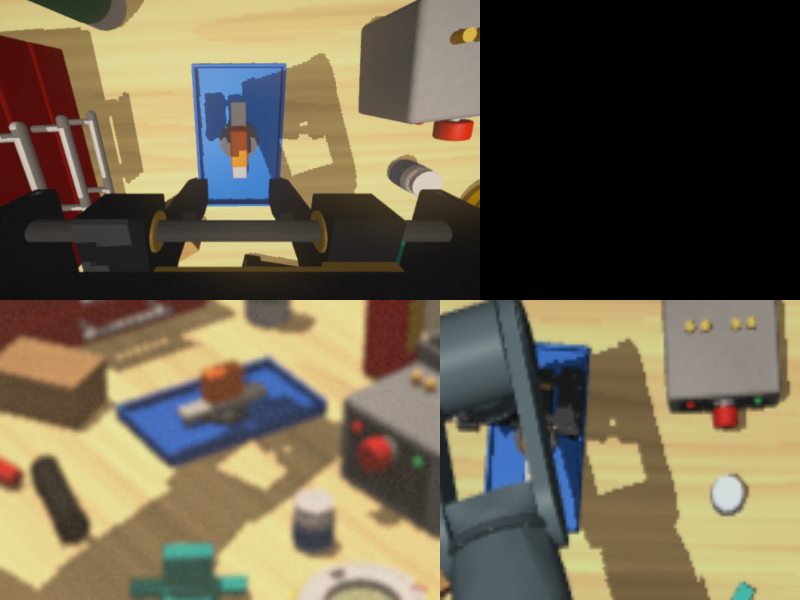

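The spanner stands flat in the tray, free of the gripper (orange at (239,140)). The red knob is at about (0.62,0.042). I'll look at the box from near, by numbers only since the picture budget is spent.

Call:
play_rows --targets '[-2, 6, -5, 0, 0, 0, -4, 12, -10, 0, 0, 0, -6, 20, -4, 0, 0, 0, -7, 25, 0, 0, 0, 0, -8, 27, 0, 0, 0, 0, -8, 27, 0, 0, 0, 0, -8, 27, 0, 0, 0, 0, -8, 27, 0, 0, 0, 0, -8, 27, 0, 0, 0, 0, -7, 24, 0, 0, 0, 0, -6, 19, 0, 0, 0, 0, -4, 12, 0, 0, 0, 0, -2, 7, 0, 0, 0, 0, 0, 0, 0, 0, 0, 0, 0, 0, 0, 0, 0, 0]'

```text
clock: 71.6
eef_pos: [0.5188, 0.0418, 0.1962]
ee_rot: [1.0, -0.023, 0.0, -0.0]
wrist_force: [-0.6, 0.1, -0.9]
width: 0.531
```

```bash
python3 - <<'E'
from h import *
to(.62,.042,.2,0); f=cam("wrist"); save(f,"k1.png")
for r in pinpoint(f,"switch_knob")[:3]: print(np.round(r["at"]),round(r["confidence"],2),atz(f,r["at"],.075).round(4)[:2])
hsv=cv2.cvtColor(f["color"],cv2.COLOR_RGB2HSV); m=cv2.inRange(hsv,(0,170,70),(6,255,255))|cv2.inRange(hsv,(174,170,70),(180,255,255)); n,l,st,c=cv2.connectedComponentsWithStats(m)
for i in range(1,n):
    if st[i,4]>60:
        x,y,w,h=st[i,:4]; print("red",st[i],"z75 mid",atz(f,c[i],.075)[:2].round(4),"bbox at z.075",[atz(f,p,.075)[:2].round(4).tolist() for p in ((x,y+h/2),(x+w,y+h/2))],"z92 top/bot",atz(f,(x+w/2,y),.092)[:2].round(4),atz(f,(x+w/2,y+h),.075)[:2].round(4))
# box top plane z=.105 rectified, line detection
S=3; x0,x1,y0,y1=.58,.80,-.1,.18
src=np.float32([proj(f,np.array([x,y,.105])) for x,y in ((x1,y1),(x1,y0),(x0,y0),(x0,y1))]); W,H=int((y1-y0)*1000*S),int((x1-x0)*1000*S)
im=cv2.warpPerspective(f["color"],cv2.getPerspectiveTransform(src,np.float32([[0,0],[W,0],[W,H],[0,H]])),(W,H)); np.save("k.npy",im)
g=cv2.GaussianBlur(cv2.cvtColor(im,cv2.COLOR_RGB2GRAY),(0,0),2)
for L in cv2.createLineSegmentDetector().detect(g)[0][:,0]:
    n=np.hypot(L[0]-L[2],L[1]-L[3])/S
    if n>35: print("line",[(round(x1-b/S/1000,4),round(y1-a/S/1000,4)) for a,b in (L[:2],L[2:])],"len",round(n))
E
```

```text
t 71.6 at [0.5188 0.0418 0.1962] yaw -2.67 j1,j6 [-0.15  1.47] F [-0.6  0.1 -0.9] w 0.531 tilt [0.0005 0.0002]
shift [101.1  -4.9  -3.7]
rz -2.67 shift after turn [101.2  -0.2  -3.7]
[313.  81.] 0.61 [0.6251 0.0413]
red [253  62  14   9 100] z75 mid [0.6396 0.0869] bbox at z.075 [[0.6392, 0.0931], [0.6386, 0.0809]] z92 top/bot [0.6394 0.0836] [0.6353 0.0874]
red [ 296   63   38   31 1009] z75 mid [0.6276 0.0397] bbox at z.075 [[0.6278, 0.0564], [0.6262, 0.023]] z92 top/bot [0.6365 0.0391] [0.6143 0.0403]
red [ 95 322  10  15  90] z75 mid [0.3718 0.3021] bbox at z.075 [[0.3717, 0.3071], [0.3712, 0.2955]] z92 top/bot [0.3953 0.2819] [0.361  0.3042]
line [(np.float32(0.6698), np.float32(-0.0994)), (np.float32(0.683), np.float32(0.1798))] len 280
line [(np.float32(0.6346), np.float32(-0.0114)), (np.float32(0.6315), np.float32(0.0256))] len 37
line [(np.float32(0.6291), np.float32(0.0544)), (np.float32(0.6264), np.float32(0.0919))] len 38
line [(np.float32(0.6794), np.float32(0.1691)), (np.float32(0.5805), np.float32(0.1733))] len 99
line [(np.float32(0.6431), np.float32(0.1147)), (np.float32(0.6786), np.float32(0.1175))] len 36
line [(np.float32(0.6418), np.float32(0.0932)), (np.float32(0.65), np.float32(-0.0114))] len 105
```

Call:
play_rows --targets '[0, 0, 0, 0, 0, -3.6, 0, 0, 0, 0, 0, -3.6, 10, 1, 0, 0, 0, 0, 20, 2, 0, 0, 0, 0, 25, 2, 0, 0, 0, 0, 25, 2, 0, 0, 0, 0, 17, 1.7, 0, 0, 0, 0, 9.8, 1, 0, 0, 0, 0, 0, 0, 0, 0, 0, 0, 0, 0, 0, 0, 0, 0]'

```text
clock: 72.7
eef_pos: [0.6254, 0.0406, 0.1955]
ee_rot: [0.999, 0.039, -0.001, -0.0]
wrist_force: [0.1, -0.3, -0.1]
width: 0.53
```

```bash
python3 - <<'E'
from h import *
to(.626,.0405,.056,4.5); f=cam("wrist"); save(f,"k2.png")
hsv=cv2.cvtColor(f["color"],cv2.COLOR_RGB2HSV); m=cv2.inRange(hsv,(0,170,60),(6,255,255))|cv2.inRange(hsv,(174,170,60),(180,255,255)); n,l,st,c=cv2.connectedComponentsWithStats(m)
for i in range(1,n):
    if st[i,4]>60:
        x,y,w,h=st[i,:4]; print("red",st[i],[atz(f,p,.075)[:2].round(4).tolist() for p in ((x,y+h/2),(x+w,y+h/2))],atz(f,(x+w/2,y),.092)[:2].round(4),atz(f,(x+w/2,y+h),.075)[:2].round(4))
E
```

```text
t 72.7 at [0.6254 0.0406 0.1955] yaw 4.52 j1,j6 [-0.12  1.37] F [ 0.1 -0.3 -0.1] w 0.53 tilt [-0.0011  0.0001]
shift [7.000e-01 1.000e-01 1.395e+02]
rz 0.02 shift after turn [7.000e-01 1.000e-01 1.395e+02]
red [305 187  31  24 578] [[0.6223, 0.0534], [0.6247, 0.0228]] [0.6399 0.0396] [0.611  0.0371]
```

Call:
play_rows --targets '[0.5, 1, 10, 0, 0, 0, 0, 0, 20, 0, 0, 0, 0, 0, 25, 0, 0, 0, 0, 0, 25, 0, 0, 0, 0, 0, 20, 0, 0, 0, 0, 0, 15, 0, 0, 0, 0, 0, 10, 0, 0, 0, 0, 0, 8, 0, 0, 0, 0, 0, 6.5, 0, 0, 0, 0, 0, 0, 0, 0, 0]'

```text
clock: 73.75
eef_pos: [0.6261, 0.0393, 0.056]
ee_rot: [0.999, 0.039, -0.0, -0.0]
wrist_force: [-0.3, 0.3, 0.6]
width: 0.532
```

Call:
play_rows --targets '[0, 0, 0, 0, 0, 0, 0, 0, 0, 0, 0, 0, 0, 0, 0, 0, 0, 0, 0, 0, 0, 0, 0, 0, 0, 0, 0, 0, 0, 0, 0, 0, 0, 0, 0, 0]' --grip 255

```text
clock: 74.35
eef_pos: [0.627, 0.0391, 0.0572]
ee_rot: [0.999, 0.039, 0.001, 0.0]
wrist_force: [0.4, -0.8, 3.6]
width: 0.369
```

Call:
play_rows --targets '[-2, 0, 0, 0, 0, 0, -3, 0, 0, 0, 0, 0, -3, 0, 0, 0, 0, 0, -3, 0, 0, 0, 0, 0, -3, 0, 0, 0, 0, 0, -3, 0, 0, 0, 0, 0, -3, 0, 0, 0, 0, 0, -3, 0, 0, 0, 0, 0, -2, 0, 0, 0, 0, 0, -1, 0, 0, 0, 0, 0, 0, 0, 0, 0, 0, 0]'

```text
clock: 75.45
eef_pos: [0.602, 0.0371, 0.0573]
ee_rot: [0.999, 0.039, 0.002, 0.0]
wrist_force: [8.0, -0.2, 1.8]
width: 0.373
```

```bash
python3 - <<'E'
from h import *
to(.6266,.0391,.0572,4.5)
E
```

```text
t 75.5 at [0.602  0.0371 0.0573] yaw 4.51 j1,j6 [-0.14  1.36] F [ 8.  -0.2  1.8] w 0.373 tilt [ 0.0041 -0.0002]
shift [24.7 -0.   0.2]
rz 0.01 shift after turn [24.7 -0.   0.2]
```

Call:
play_rows --targets '[-1, 0, 0, 0, 0, 0, -1, 0, 0, 0, 0, 0, -1, 0, 0, 0, 0, 0, 0, 0, 0, 0, 0, 0]'

```text
clock: 75.85
eef_pos: [0.6019, 0.0371, 0.0574]
ee_rot: [0.999, 0.039, 0.005, 0.0]
wrist_force: [20.9, 2.5, -7.7]
width: 0.374
```

```bash
python3 - <<'E'
from h import *
to(.6266,.0391,.0572,4.5); f=cam("wrist"); save(f,"k3.png"); g=cam("side"); save(g,"k3s.png")
hsv=cv2.cvtColor(f["color"],cv2.COLOR_RGB2HSV); m=cv2.inRange(hsv,(0,170,60),(6,255,255))|cv2.inRange(hsv,(174,170,60),(180,255,255)); print(cv2.connectedComponentsWithStats(m)[2])
E
```

```text
t 75.8 at [0.6019 0.0371 0.0574] yaw 4.48 j1,j6 [-0.14  1.36] F [20.9  2.5 -7.7] w 0.374 tilt [0.0108 0.0003]
shift [24.8 -0.1  0.4]
rz -0.02 shift after turn [24.8 -0.1  0.4]
[[     0      0    640    400 253161]
 [   212    203     13      3     28]
 [   284    243     68     50   2811]]
```

The knob is at its outer stop: 21 N and no further movement after 25 mm. Now I'll push it home.

Call:
play_rows --targets '[3, 0, 0, 0, 0, 0, 3, 0, 0, 0, 0, 0, 3, 0, 0, 0, 0, 0, 3, 0, 0, 0, 0, 0, 3, 0, 0, 0, 0, 0, 3, 0, 0, 0, 0, 0, 3, 0, 0, 0, 0, 0, 3, 0, 0, 0, 0, 0, 3, 0, 0, 0, 0, 0, 2, 0, 0, 0, 0, 0, 1, 0, 0, 0, 0, 0, 1, 0, 0, 0, 0, 0, 0, 0, 0, 0, 0, 0, 0, 0, 0, 0]'

```text
schema error: expected a multiple of 6 numbers
```

```bash
python3 - <<'E'
from h import *
to(.6266,.0391,.0572,4.5)
E
```

```text
t 76.0 at [0.6019 0.0371 0.0574] yaw 4.49 j1,j6 [-0.14  1.36] F [21.3  1.7 -7.6] w 0.366 tilt [0.0106 0.0002]
shift [24.8 -0.1  0.4]
rz -0.01 shift after turn [24.8 -0.   0.4]
```

Call:
play_rows --targets '[3, 0, 0, 0, 0, 0, 3, 0, 0, 0, 0, 0, 3, 0, 0, 0, 0, 0, 3, 0, 0, 0, 0, 0, 3, 0, 0, 0, 0, 0, 3, 0, 0, 0, 0, 0, 3, 0, 0, 0, 0, 0, 3, 0, 0, 0, 0, 0, 3, 0, 0, 0, 0, 0, 2, 0, 0, 0, 0, 0, 1, 0, 0, 0, 0, 0, 0, 0, 0, 0, 0, 0]'

```text
clock: 77.15
eef_pos: [0.6262, 0.0391, 0.0571]
ee_rot: [0.999, 0.04, -0.001, 0.0]
wrist_force: [-3.0, -1.7, 10.2]
width: 0.372
```

```bash
python3 - <<'E'
from h import *
to(.6266,.0391,.0572,4.5)
E
```

```text
t 77.2 at [0.6262 0.0391 0.0571] yaw 4.54 j1,j6 [-0.13  1.37] F [-3.  -1.7 10.2] w 0.372 tilt [-0.0026 -0.0005]
shift [ 0.4  0.  -0.1]
rz 0.04 shift after turn [ 0.4  0.  -0.1]
```

Pushing a little further to feel the inner stop.

Call:
play_rows --targets '[1, 0, 0, 0, 0, 0, 1, 0, 0, 0, 0, 0, 1, 0, 0, 0, 0, 0, 0.5, 0, 0, 0, 0, 0, 0, 0, 0, 0, 0, 0]'

```text
clock: 77.65
eef_pos: [0.627, 0.0392, 0.057]
ee_rot: [0.999, 0.04, -0.004, 0.0]
wrist_force: [-13.9, -3.9, 19.8]
width: 0.369
```

```bash
python3 - <<'E'
from h import *
to(.6266,.0391,.0572,4.5)
E
```

```text
t 77.7 at [0.627  0.0392 0.057 ] yaw 4.56 j1,j6 [-0.13  1.37] F [-13.9  -3.9  19.8] w 0.369 tilt [-0.0088 -0.0009]
shift [-0.4  0.  -0.2]
rz 0.06 shift after turn [-0.4  0.  -0.2]
```

Call:
play_rows --targets '[0, 0, 0, 0, 0, 0, 0, 0, 0, 0, 0, 0, 0, 0, 0, 0, 0, 0, 0, 0, 0, 0, 0, 0, -1, 0, 0, 0, 0, 0, -1, 0, -2, 0, 0, 0, 0, 0, -6, 0, 0, 0, 0, 0, -12, 0, 0, 0, 0, 0, -20, 0, 0, 0, 0, 0, -25, 0, 0, 0, 0, 0, -25, 0, 0, 0, 0, 0, -25, 0, 0, 0, 0, 0, -20, 0, 0, 0, -20, 0, -10, 0, 0, 0, -40, 0, 0, 0, 0, 0, -40, 0, 0, 0, 0, 0, -20, 0, 0, 0, 0, 0, 0, 0, 0, 0, 0, 0]' --grip 120

```text
clock: 79.45
eef_pos: [0.5076, 0.0301, 0.2027]
ee_rot: [0.999, 0.039, 0.0, 0.0]
wrist_force: [-0.1, 0.4, -1.0]
width: 0.528
```

```bash
python3 - <<'E'
from h import *
to(.626,.04,.2); f=cam("wrist"); s=cam("side"); t=cam("top"); save(f,"z.png"); save(s,"zs.png")
hsv=cv2.cvtColor(f["color"],cv2.COLOR_RGB2HSV); m=cv2.inRange(hsv,(0,170,70),(6,255,255))|cv2.inRange(hsv,(174,170,70),(180,255,255)); n,l,st,c=cv2.connectedComponentsWithStats(m)
for i in range(1,n):
    if st[i,4]>200: x,y,w,h=st[i,:4]; print("red",st[i],atz(f,c[i],.075)[:2].round(4),"front",atz(f,(x+w/2,y+h),.075)[:2].round(4))
for n,c in (("side",s),("top",t)):
    for q,z in (("switch_knob",.075),("spanner_grip",.047),("ring1_top",.072),("ring2_top",.072),("ring3_top",.072),("ring4_top",.072)):
        for r in pinpoint(c,q)[:3]: print(n,q,np.round(r["at"]),round(r["confidence"],2),atz(c,r["at"],z).round(4)[:2])
E
```

```text
t 79.5 at [0.5076 0.0301 0.2027] yaw 4.52 j1,j6 [-0.17  1.32] F [-0.1  0.4 -1. ] w 0.528 tilt [ 0.0008 -0.0002]
shift [118.8  -0.5   2.8]
red [300  50  37  29 991] [0.6285 0.0397] front [0.616  0.0384]
red [ 84 280  23  14 229] [0.3823 0.2724] front [0.3722 0.2724]
side switch_knob [357. 185.] 0.41 [0.6115 0.0248]
side spanner_grip [290. 218.] 0.91 [0.3769 0.0352]
side spanner_grip [190. 197.] 0.8 [0.1855 0.2965]
side spanner_grip [293. 159.] 0.63 [0.5657 0.306 ]
side ring1_top [392. 272.] 0.95 [ 0.4412 -0.3116]
side ring3_top [356. 232.] 0.97 [ 0.4649 -0.1464]
side ring4_top [462. 259.] 0.59 [ 0.6127 -0.3752]
top switch_knob [321. 158.] 0.5 [0.6306 0.034 ]
top switch_knob [245. 164.] 0.26 [0.6039 0.2931]
top spanner_grip [239. 282.] 0.91 [0.2032 0.3059]
top spanner_grip [240. 173.] 0.89 [0.5748 0.312 ]
top ring1_top [425. 219.] 0.75 [ 0.4289 -0.3207]
top ring3_top [374. 210.] 0.95 [ 0.458  -0.1475]
top ring4_top [437. 165.] 0.68 [ 0.614 -0.363]
top ring4_top [320. 159.] 0.63 [0.6268 0.0401]
top ring4_top [424. 218.] 0.22 [ 0.4328 -0.3166]
```

The spanner now reads (0.57,0.31) instead of (0.61,0.297), so it was apparently knocked. I'll look from above to see whether it still stands flat in the tray.

Call:
play_rows --targets '[1, -10, 0, 0, 0, 0, 2, -20, 0, 0, 0, 0, 2, -30, 0, 0, 0, 0, 2, -30, 0, 0, 0, 0, 2, -30, 0, 0, 0, 0, 2, -30, 0, 0, 0, 0, 2, -30, 0, 0, 0, 0, 2, -30, 0, 0, 0, 0, 2, -30, 0, 0, 0, 0, 2, -20, 0, 0, 0, 0, 2, -10, 0, 0, 0, 0, 0, 0, 0, 0, 0, 0, 0, 0, 0, 0, 0, 0]'

```text
clock: 81.5
eef_pos: [0.5088, 0.3005, 0.2013]
ee_rot: [0.999, 0.04, -0.0, 0.0]
wrist_force: [0.5, 0.1, -0.4]
width: 0.53
```

```bash
python3 - <<'E'
from h import *
to(.57,.31,.2); f=cam("wrist"); save(f,"zt.png")
for q,z in (("spanner_grip",.047),("spanner_foot",.005)):
    for r in pinpoint(f,q)[:2]: print(q,np.round(r["at"]),round(r["confidence"],2),atz(f,r["at"],z).round(4)[:2])
hsv=cv2.cvtColor(f["color"],cv2.COLOR_RGB2HSV)
m=cv2.inRange(hsv,(5,150,60),(18,255,255)); n,l,st,c=cv2.connectedComponentsWithStats(m)
for i in range(1,n):
    if st[i,4]>150: 
        b=cv2.boxPoints(cv2.minAreaRect(np.argwhere(l==i)[:,::-1].astype(np.float32))); print("orange",st[i],[atz(f,p,.065)[:2].round(4).tolist() for p in b])
m=cv2.inRange(hsv,(100,120,40),(125,255,255)); n,l,st,c=cv2.connectedComponentsWithStats(m); k=1+st[1:,4].argmax()
hull=cv2.convexHull(np.argwhere(l==k)[:,::-1].astype(np.float32)); P=np.array([atz(f,p[0],.02)[:2] for p in hull],np.float32); print("tray",cv2.minAreaRect(P*1000))
inside=cv2.fillPoly(np.zeros(hsv.shape[:2],np.uint8),[hull.astype(np.int32)],255); inside=cv2.erode(inside,np.ones((9,9)))
g=((inside>0)&(cv2.inRange(hsv,(100,90,0),(125,255,255))==0)).astype(np.uint8); n,l,st,c=cv2.connectedComponentsWithStats(g)
for i in range(1,n):
    if st[i,4]>300:
        b=cv2.boxPoints(cv2.minAreaRect(np.argwhere(l==i)[:,::-1].astype(np.float32))); print("thing in tray px",st[i],"z.025",[atz(f,p,.025)[:2].round(4).tolist() for p in b])
E
```

```text
t 81.5 at [0.5088 0.3005 0.2013] yaw 4.54 j1,j6 [0.33 1.82] F [ 0.5  0.1 -0.4] w 0.53 tilt [-0.0004 -0.0005]
shift [61.8 -4.7  1.3]
spanner_grip [514. 293.] 0.95 [0.3949 0.0475]
spanner_grip [315. 140.] 0.62 [0.5608 0.3075]
spanner_foot [314. 138.] 0.84 [0.5603 0.3096]
spanner_foot [502. 276.] 0.73 [0.3934 0.0351]
orange [301 114  25  51 879] [[0.5384, 0.3214], [0.5867, 0.3199], [0.5866, 0.2991], [0.5381, 0.2995]]
tray ((605.6482543945312, 294.8812255859375), (121.79790496826172, 199.3880615234375), 87.68689727783203)
thing in tray px [ 288   82   52   99 3087] z.025 [[0.6173, 0.341], [0.6216, 0.2869], [0.5156, 0.2762], [0.5109, 0.3359]]
```

```bash
python3 - <<'E'
from h import *
s=observe(); f=cam("wrist"); im=f["color"].astype(int)
for r in range(76,190,2): print(r,im[r,311:320].mean(0).astype(int).tolist(),"x@25",round(atz(f,(315,r),.025)[0],4),end=" | " if r%4 else "\n")
E
```

```text
76 [79, 138, 206] x@25 0.6258
78 [79, 138, 206] x@25 0.6239 | 80 [80, 139, 206] x@25 0.6219
82 [115, 126, 155] x@25 0.6199 | 84 [203, 193, 183] x@25 0.618
86 [207, 196, 187] x@25 0.616 | 88 [207, 196, 187] x@25 0.614
90 [207, 196, 187] x@25 0.612 | 92 [207, 197, 187] x@25 0.61
94 [208, 197, 187] x@25 0.608 | 96 [207, 197, 187] x@25 0.606
98 [207, 197, 186] x@25 0.604 | 100 [207, 197, 187] x@25 0.602
102 [208, 197, 187] x@25 0.5999 | 104 [208, 197, 187] x@25 0.5979
106 [208, 198, 187] x@25 0.5958 | 108 [209, 198, 187] x@25 0.5938
110 [204, 193, 183] x@25 0.5917 | 112 [125, 117, 113] x@25 0.5896
114 [134, 97, 83] x@25 0.5875 | 116 [211, 129, 52] x@25 0.5854
118 [216, 156, 65] x@25 0.5833 | 120 [216, 157, 64] x@25 0.5812
122 [216, 157, 64] x@25 0.5791 | 124 [216, 158, 64] x@25 0.577
126 [216, 158, 64] x@25 0.5748 | 128 [216, 158, 63] x@25 0.5727
130 [216, 157, 62] x@25 0.5705 | 132 [216, 158, 62] x@25 0.5684
134 [216, 157, 61] x@25 0.5662 | 136 [174, 109, 49] x@25 0.564
138 [155, 84, 45] x@25 0.5618 | 140 [154, 84, 44] x@25 0.5596
142 [154, 84, 44] x@25 0.5574 | 144 [154, 84, 43] x@25 0.5552
146 [154, 84, 42] x@25 0.553 | 148 [154, 84, 42] x@25 0.5507
150 [154, 84, 41] x@25 0.5485 | 152 [154, 84, 41] x@25 0.5462
154 [154, 84, 41] x@25 0.544 | 156 [154, 84, 41] x@25 0.5417
158 [154, 84, 40] x@25 0.5394 | 160 [154, 84, 40] x@25 0.5371
162 [153, 84, 40] x@25 0.5348 | 164 [141, 78, 41] x@25 0.5325
166 [122, 108, 98] x@25 0.5302 | 168 [120, 112, 106] x@25 0.5279
170 [119, 111, 105] x@25 0.5255 | 172 [117, 110, 105] x@25 0.5232
174 [116, 110, 105] x@25 0.5208 | 176 [116, 109, 106] x@25 0.5185
178 [113, 108, 105] x@25 0.5161 | 180 [111, 107, 105] x@25 0.5137
182 [110, 106, 106] x@25 0.5113 | 184 [110, 106, 105] x@25 0.5089
186 [107, 102, 98] x@25 0.5065 | 188 [80, 119, 178] x@25 0.504
```

The bar measures 115 mm long at flat height, and its midpoint (0.5623) matches the block's centre (0.5624). The spanner therefore still stands flat inside the tray. Handing in.

```bash
python3 -c "
from rig import *
print(close_job())"
```

```text
the job is handed in; nothing more can be done
None
```

I tightened all three lamp rings present (yellow, black and blue; I saw no grey lamp) and stood the spanner in the blue tray. Then I pulled the switch knob fully out and pushed it home. The job was handed in at about 82 s.

**Last checks**
- **Rings:** on each ring the moment about the turning axis rose to 0.8–1.0 N·m at the stop. The ring and housing marks met, showing the same 2° viewing offset on all three lamps. The yellow ring's mark had not moved when rechecked after lifting; I did not make that check for black or blue.
- **Switch:** the knob met its outer stop at 21 N after 25 mm. It met its inner stop at 14 N, back at its starting position.
- **Spanner:** it stands flat in the tray and nothing holds it. After I let go it was moved about 4–5 cm, probably the announced knock. It is still inside, with its rear end about 3 mm from the end wall. I left it there so as not to break the order.

**What did not go to plan**
- The spanner tilted in the jaws once early on, so I set it down on free bench and gripped it again.
- The last push on the black ring turned that whole lamp about 2° about its own axis. Its position did not change.
- The 16-picture limit was used up, so the knob and the final spanner check were measured from images by numbers, without viewing them.

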